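Empty the shaker tray of polished snap hooks

TASK

The polished brass snap hooks are done in the bench shaker. Pull up its sprung plunger by the T-handle and turn it so that it stays up by itself, draw the tray out and tip its hooks into the stock bin; any hooks lying on the bench go into the bin too. Put the empty tray back fully home in the shaker, pin it again by turning the handle back and letting the plunger drop right down, and leave the bin upright and the other things on the bench where they are.

Things in the scene. Friction and masses are not known exactly. Their poses are not given: they have to be found in the camera images.
- shaker: bench shaker, fixed: green base 320 x 200 mm, aluminium deck on top. Origin: on the bench, under the centre of the tray when home; x points from the tray's handle end to the plunger end, away from the robot; z up. Deck top 71 mm above the bench, x = -115 to +170 mm. Side guides (x = -60 to +90 mm, 35 mm high, flared at the top) leave 2.5 mm each side of the tray
- bracket (a point): front edge of the plunger's bracket: x = +90 mm, 12 mm above the shaker's deck (axes as the shaker). Below it two stop blocks meet the tray's end; on it an end gate, 28 mm above the deck, closes the tray's open mouth. The bracket's underside (12 mm over the deck) covers the tray's tongue: draw the tray out level towards -x at least 40 mm before lifting it; put it back the same way
- plunger (a joint): lift of the sprung index plunger in m: 0 = nose fully down through the hole in the tray's tongue, 0.014 = limit, about 0.010 when latched. The spring presses down with 5 N at 0 and 12 N at the limit
- tee (a joint): turn of the plunger's T-handle, rad, counterclockwise from above, 0 (bar along shaker x) to 1.40 (stop). Turns only when lifted: a cross pin must rise 11.5 mm to pass a small ridge; turned beyond about 1.0 and let down it rests 10 mm up and the plunger stays up by itself. To release: lift 3 mm more, turn back to 0, let it down
- tee_grip (a point): middle of the plunger's black T-handle bar, 58 mm long (its x axis), 16 mm thick, 20 mm high (point at mid height, 141 mm above the bench with the plunger down). It turns about the vertical through this point, 112 mm in +x of the shaker's origin. Below the bar is only the stem; the collar, 27 mm across, has its top 12 mm below the bar when down
- tray: loose steel scoop tray, 180 mm long (x), 150 mm wide, walls 42 mm high, floor 6 mm thick, 0.35 kg. Origin: centre of its underside. Rear wall at x = -90 mm; the +x end is open for pouring (no lip). A flat tongue, 44 mm wide, goes on to x = +130 mm. Home: origin at the shaker's x = 0 (+0.5 mm at the stops), y = 0, z = 71 mm, axes as the shaker's
- tray_hole (a point): centre of the 16 mm square hole in the tray's tongue (112 mm in +x of the tray's origin, on its underside); the plunger's nose, 9 mm across, drops through it when the tray is home
- tray_handle (a point): grip place on the tray's overhead handle, a flat upright bar along the tray's x: 12 mm thick (y), 25 mm high, x = -90 to +35 mm, carried by a post on the rear wall. The point is at mid height, 92.5 mm above the underside, over the tray's centre, near its loaded centre of mass; 74 mm free from the bar down to the floor. Axes as the tray's
- tray_lip (a point): middle of the pouring edge of the tray's floor (x = +90 mm, top of the floor); the hooks slide out over it once the tray is tipped about 40 degrees or more
- bin: loose open-fronted plastic stock bin standing on the bench, 230 mm (x) by 200 mm (y), walls 5 mm; sides and back 80 mm high, front (-x end) 55 mm high, 0.7 kg. Origin: centre of its underside, z up
- hook0: brass swivel snap hook in the tray, 106 x 31 mm, 18 mm thick, 85 g; may be absent (None). Origin: 9 mm under the centre line of its barrel; x runs along it: ring eye (31 mm wide) x = -51 to -20 mm, barrel (19 wide, 18 thick) to +12, hook loop (29 wide, 14 thick) to +55; centre of mass x = +4. Lies flat, z up or down
- hook1: brass swivel snap hook in the tray, 106 x 31 mm, 18 mm thick, 85 g; may be absent (None). Origin: 9 mm under the centre line of its barrel; x runs along it: ring eye (31 mm wide) x = -51 to -20 mm, barrel (19 wide, 18 thick) to +12, hook loop (29 wide, 14 thick) to +55; centre of mass x = +4. Lies flat, z up or down
- hook2: brass swivel snap hook in the tray, 106 x 31 mm, 18 mm thick, 85 g; may be absent (None). Origin: 9 mm under the centre line of its barrel; x runs along it: ring eye (31 mm wide) x = -51 to -20 mm, barrel (19 wide, 18 thick) to +12, hook loop (29 wide, 14 thick) to +55; centre of mass x = +4. Lies flat, z up or down
- hook3: brass swivel snap hook in the tray, 106 x 31 mm, 18 mm thick, 85 g; may be absent (None). Origin: 9 mm under the centre line of its barrel; x runs along it: ring eye (31 mm wide) x = -51 to -20 mm, barrel (19 wide, 18 thick) to +12, hook loop (29 wide, 14 thick) to +55; centre of mass x = +4. Lies flat, z up or down
- hook4: brass swivel snap hook on the bench, 106 x 31 mm, 18 mm thick, 85 g; may be absent (None). Origin: 9 mm under the centre line of its barrel; x runs along it: ring eye (31 mm wide) x = -51 to -20 mm, barrel (19 wide, 18 thick) to +12, hook loop (29 wide, 14 thick) to +55; centre of mass x = +4. Lies flat, z up or down
- hook5: brass swivel snap hook on the bench, 106 x 31 mm, 18 mm thick, 85 g; may be absent (None). Origin: 9 mm under the centre line of its barrel; x runs along it: ring eye (31 mm wide) x = -51 to -20 mm, barrel (19 wide, 18 thick) to +12, hook loop (29 wide, 14 thick) to +55; centre of mass x = +4. Lies flat, z up or down
- hook6: brass swivel snap hook on the bench, 106 x 31 mm, 18 mm thick, 85 g; may be absent (None). Origin: 9 mm under the centre line of its barrel; x runs along it: ring eye (31 mm wide) x = -51 to -20 mm, barrel (19 wide, 18 thick) to +12, hook loop (29 wide, 14 thick) to +55; centre of mass x = +4. Lies flat, z up or down
- hook7: brass swivel snap hook on the bench, 106 x 31 mm, 18 mm thick, 85 g; may be absent (None). Origin: 9 mm under the centre line of its barrel; x runs along it: ring eye (31 mm wide) x = -51 to -20 mm, barrel (19 wide, 18 thick) to +12, hook loop (29 wide, 14 thick) to +55; centre of mass x = +4. Lies flat, z up or down
- wax_tin: steel tin, 84 mm across, 50 mm high, not part of the job. Origin: centre of underside
- glue: white plastic bottle, 60 mm across, 150 mm high, not part of the job. Origin: centre of underside
- mallet: wooden mallet lying on the bench, head 100 mm (x) by 60 mm, handle 200 mm towards -y, not part of the job. Origin: under the centre of the head
Mind the look-alikes: they are no part of the job. What is shaped like the hook0 but red is not meant.

How it is judged (in metres and radians):
On the way, in this order (a step that is already met when the one before it is completed fails the run):
1. the plunger is pulled up and turned and stays up by itself, let go (value of joint plunger above 0.008 m and value of joint tee above 0.8 rad and contact force between the fingers and tee below 0.05 N), for 0.2 s.
2. the tray is drawn out and lifted clear of the shaker (z of tray in the frame of shaker above 0.11 m), for 0.2 s.
3. the tray is tipped with its pouring edge over the bin (angle between tray's own z axis and vertical above 0.5 rad and horizontal distance between tray_lip and bin below 0.15 m and z of tray_lip in the frame of bin above 0 m), for 0.1 s.
At the end, for the whole second after the job is handed in: every snap hook present rests inside the bin below its rim; bin upright; tray flat and home on the shaker (5 mm along, 6 mm across); plunger within 2.5 mm of fully down and its handle turned back to within 0.3 rad (x of hook0 in the frame of bin between -0.112 and 0.112 m and y of hook0 in the frame of bin between -0.097 and 0.097 m and z of hook0 in the frame of bin between -0.005 and 0.075 m and linear speed of each of hook0, hook1, hook2, hook3, hook4, hook5, hook6, hook7 below 0.03 m/s and x of hook1 in the frame of bin between -0.112 and 0.112 m and y of hook1 in the frame of bin between -0.097 and 0.097 m and z of hook1 in the frame of bin between -0.005 and 0.075 m and x of hook2 in the frame of bin between -0.112 and 0.112 m and y of hook2 in the frame of bin between -0.097 and 0.097 m and z of hook2 in the frame of bin between -0.005 and 0.075 m and x of hook3 in the frame of bin between -0.112 and 0.112 m and y of hook3 in the frame of bin between -0.097 and 0.097 m and z of hook3 in the frame of bin between -0.005 and 0.075 m and x of hook4 in the frame of bin between -0.112 and 0.112 m and y of hook4 in the frame of bin between -0.097 and 0.097 m and z of hook4 in the frame of bin between -0.005 and 0.075 m and x of hook5 in the frame of bin between -0.112 and 0.112 m and y of hook5 in the frame of bin between -0.097 and 0.097 m and z of hook5 in the frame of bin between -0.005 and 0.075 m and x of hook6 in the frame of bin between -0.112 and 0.112 m and y of hook6 in the frame of bin between -0.097 and 0.097 m and z of hook6 in the frame of bin between -0.005 and 0.075 m and x of hook7 in the frame of bin between -0.112 and 0.112 m and y of hook7 in the frame of bin between -0.097 and 0.097 m and z of hook7 in the frame of bin between -0.005 and 0.075 m and x of tray in the frame of shaker between -0.005 and 0.005 m and y of tray in the frame of shaker between -0.006 and 0.006 m and z of tray in the frame of shaker between 0.067 and 0.075 m and angle between tray's own z axis and vertical below 0.05 rad and value of joint plunger below 0.0025 m and value of joint tee below 0.3 rad and angle between bin's own z axis and vertical below 0.1 rad and linear speed of tray below 0.02 m/s); the robot touches nothing.
It fails at once if the wax tin is moved more than 30 mm (distance of wax_tin from where it was at the start of the episode above 0.03 m).
It fails at once if the bottle is moved more than 30 mm (distance of glue from where it was at the start of the episode above 0.03 m).
It fails at once if the mallet is moved more than 30 mm (distance of mallet from where it was at the start of the episode above 0.03 m).
Of hook0, hook1, hook2, hook3 only 2 to 4 are there at a start; the rules pass over those that are not, and their reading is None.
Of hook4, hook5, hook6, hook7 only 2 to 4 are there at a start; the rules pass over those that are not, and their reading is None.
At some moment in a run one of hook4, hook5, hook6, hook7 may be knocked a few centimetres aside while the robot is not near it.
It also fails if it takes over 210 s, if anything falls off the work surface, if the arm or the gripper's body presses on something with over 40 N, if the wrist force passes 120 N, or if a joint passes its speed limit or range.

ROBOT

A 6-joint arm with a two-finger parallel gripper is mounted at the origin on the work surface. World frame = base frame: x ahead of the robot, y to its left, z up, the work surface at z = 0. Lengths are in mm, angles in rad, forces in N, time in s.
With the tool pointing down it reaches from about 350 to 875 mm from the base axis. Payload 4.2 kg.
Tool frame: the origin (TCP) lies between the finger pads; the fingertips stand 14 mm ahead of it and the grasp point (between the pads) lies 5 mm behind it; z points along the fingers, y is the line along which they close (so a half turn about z gives the same grasp; the last joint's range is limited). The gripper opens to 85 mm and grips with 20 to 120 N. Pads are 22 mm wide; open, the fingers measure 114 mm over their backs; the gripper's body (76 mm by 85 mm) begins 54 mm behind the grasp point. The pads swing forward as they close: fully open they stand 13 mm farther back than shut.
Start: joints at [-1.079, 0.385, 0.008, 0, -1.194, -0.259], TCP at [144.207, -608.115, 245.312] pointing down, gripper open.
Joint ranges: [-3.14, 3.14], [-1.21, 2.06], [-1.07, 1.41], [-3.16, 2.05], [-2.99, -0.16], [-3.1, 3.1]. Speed limits (rad/s): [2.79, 2.79, 3.14, 3.14, 3.14, 3.14].

INTERFACE

Orientations are given as a unit quaternion [x, y, z, w].
In Python, from bench import * gives the robot as it stands.
- The arm moves only by the tool carry_out, never from a script. Its argument "motion" is a list of rows, each a list of 7 numbers: the turn, a rotation vector about the tool's x, y, z in rad, then the shift along the tool's x, y, z in mm, then the opening, from -1 (shut) to 1 (fully open), so that 0 is half open. A call has 1 to 5 rows; each row is the pose to reach, as a shift and turn from the pose commanded when the call began, along the tool's axes at that moment; what a row does not reach only later rows make up. A row lasts 1/8 s, in which the tool goes at most 62.5 mm and 10.7 degrees, less where a joint would pass 70% of its speed; a pose out of reach is approached as far as the arm can. A call with a gripper value outside its range is refused whole. The fingers move at their own pace and stop on an object; the grip force is fixed at half the most. Time passes only in rows, so rows that repeat a pose let the fingers close. It gives the time, the measured TCP pose, the force, the opening and the grip force at its end, in the units of the state.
- read_state(): the state, without advancing time (a new reading comes with each control period).
- get_image(name): name is "scene" or "side" or "wrist"; returns a dict with "color" (384x512x3 uint8, blue, green, red), "mtx" (3x3 intrinsics, pixels), "position" and "orientation" of the camera in the world. Camera axes: x right, y down, z forward; pixel columns grow to the right and rows downward; lengths in mm; the calibration is good to about 2 mm. A picture is of the moment at which its call begins. There is no depth.
- job_done(): hands the job in; it is judged then, once.
The state is a dict: "clock": time; "joints": joint angles; "joint_vel": joint speeds; "joint_efforts": joint torques, N m; "position": TCP position; "ee_rot": TCP orientation; "contact_force": force on the tool from outside, world axes, zero at the start; "wrist_torque": the same for the moment, N m; "gripper_width": finger opening in mm; "grasp_force": force on a finger pad.
Only numpy, scipy, OpenCV 4.12 (cv2) and the standard library are available. Lean on these libraries where they do the work, as an engineer would, in place of code of your own. Each camera call takes 0.05 s, during which the arm holds its last target. There are 200 camera calls.

## Working session

There is one attempt and no reset: what is moved stays moved. The work goes in short steps, Python scripts to look and compute and a tool call to move; the robot and the scene stay as the last step left them, time stands still between calls to the robot, and variables do not carry over. Pictures are saved under pics/ and viewed, at most 14 in all, crops included, and the job is handed in when it is done.

Besides the shell and the picture viewer there is one more tool, called after "Request:" as name(argument=value, ...) on one line, values as JSON. carry_out: Moves the arm, as the interface text tells. Its arguments: {"type":"object","properties":{"motion":{"type":"array"}},"required":["motion"]}

```bash
mkdir -p pics; ls; cat > h.py <<'E'
from bench import *
import numpy as np, cv2
from scipy.spatial.transform import Rotation as R
def snap(n,f):
    d=get_image(n); cv2.imwrite(f'pics/{f}.png',d['color']); np.savez(f'pics/{f}.npz',**{k:d[k] for k in('mtx','position','orientation','color')}); return d
def load(f): return np.load(f'pics/{f}.npz')
def px(d,u,v,z):
    r=R.from_quat(d['orientation']).apply(np.linalg.solve(d['mtx'],[u,v,1.])); p=np.array(d['position']); return (p+r*(z-p[2])/r[2])
def proj(d,P):
    c=R.from_quat(d['orientation']).inv().apply(np.atleast_2d(P)-d['position']); q=c@np.array(d['mtx']).T; return q[:,:2]/q[:,2:]
E
python3 - <<'E'
from h import *
a=snap('scene','s0');b=snap('side','b0');print(read_state())
for d in(a,b):print(d['position'],R.from_quat(d['orientation']).as_matrix()[:,2],d['mtx'][0])
for f in('s0','b0'):
    cv2.imwrite(f'pics/{f}x.png',cv2.resize(load(f)['color'],(800,600),interpolation=cv2.INTER_CUBIC))
E
```

```text
pics
{'clock': 0.1, 'joints': array([-1.07942045e+00,  3.85475945e-01,  6.77452747e-03, -4.46907738e-04,
       -1.19401297e+00, -2.58614926e-01]), 'joint_vel': array([-2.12972336e-04, -1.11133361e-03,  1.64224693e-03,  2.96546563e-03,
       -4.47047058e-04,  5.34617957e-05]), 'joint_efforts': array([-1.10969195e-03, -3.93318307e+01,  1.88929957e+01,  4.19803664e+00,
       -2.59177548e-03,  1.03446399e-05]), 'position': array([ 144.08172469, -607.65739588,  244.33613918]), 'ee_rot': array([-1.16036021e-01,  9.93244521e-01,  9.68462283e-04, -1.57995937e-04]), 'contact_force': array([-0.95529908, -1.33943521,  0.58732512]), 'wrist_torque': array([0.02603022, 0.01251436, 0.03183123]), 'grasp_force': 0.0, 'gripper_width': 85.25723535851438}
[944.11336278 632.45103516 967.18663644] [-0.37895601 -0.50899582 -0.77286195] [359.77192011   0.         255.53254455]
[-236.91612495  879.42145756  759.37362468] [ 0.58479406 -0.63912486 -0.4995351 ] [347.57729392   0.         261.11054178]
```

View pics/s0x.png

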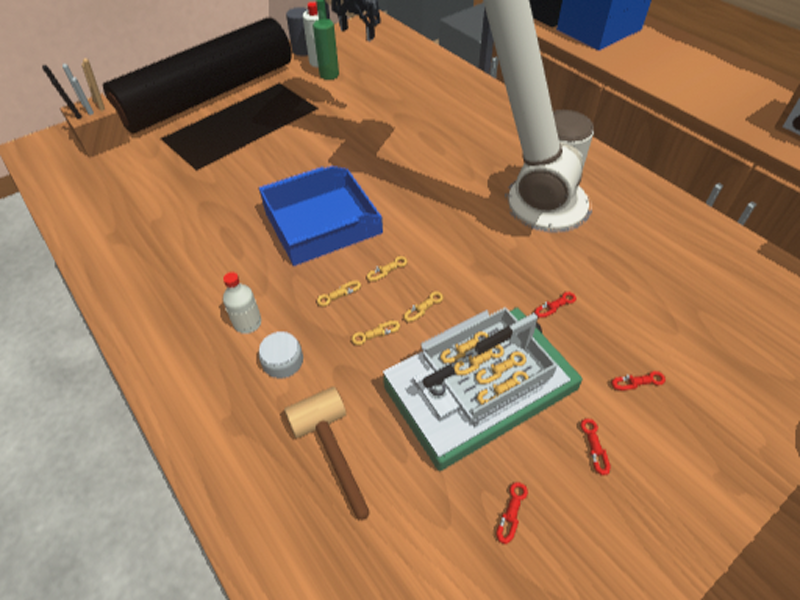

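View pics/b0x.png

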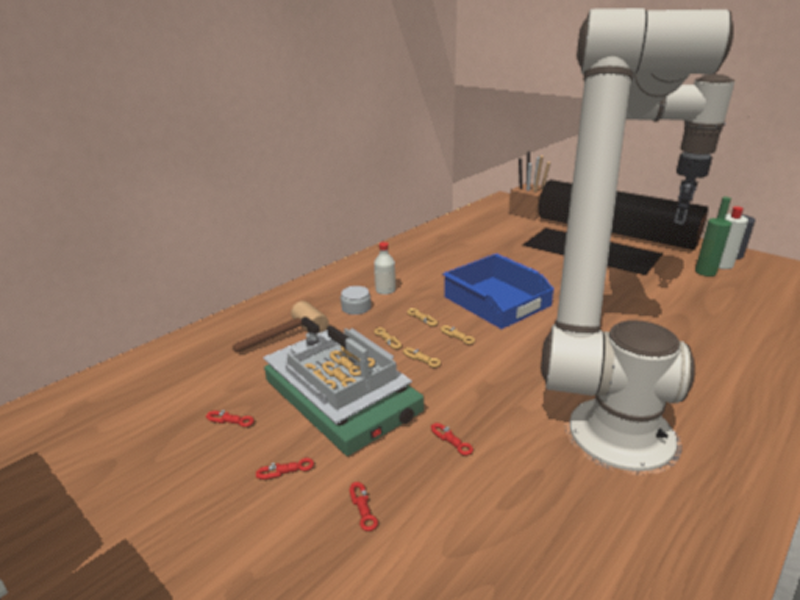

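The scene view shows the shaker at about (480,385). Four brass hooks lie in the tray and four on the bench, at (388,269), (339,293), (423,306) and (376,332). The bin is at (320,213); the tin, bottle and mallet are on the far left, and the red look-alikes sit around the shaker. Next I take enlarged crops.

```bash
python3 - <<'E'
from h import *
c=load('s0')['color']
cv2.imwrite('pics/c1.png',cv2.resize(c[190:305,235:385],(780,598),interpolation=cv2.INTER_CUBIC)) #5.2
cv2.imwrite('pics/c2.png',cv2.resize(c[100:225,150:310],(768,600),interpolation=cv2.INTER_CUBIC)) #4.8
E
```

```text
(no output)
```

View pics/c1.png

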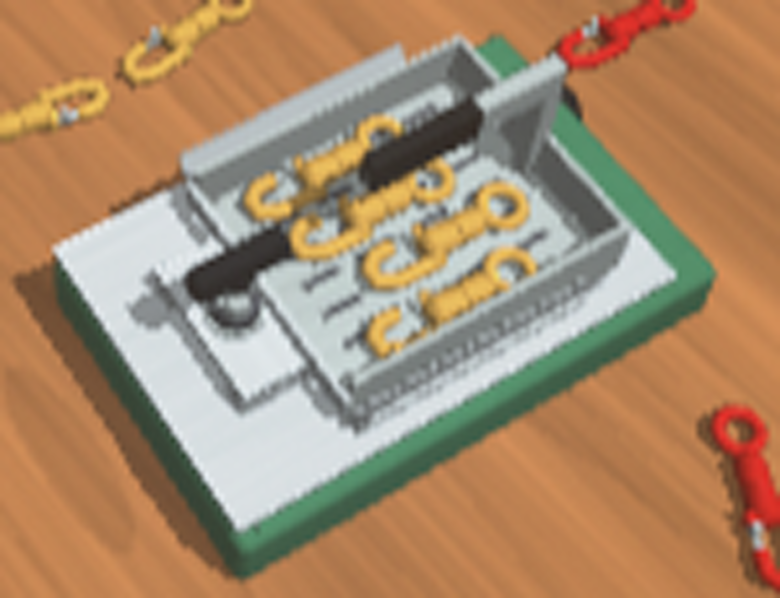

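View pics/c2.png

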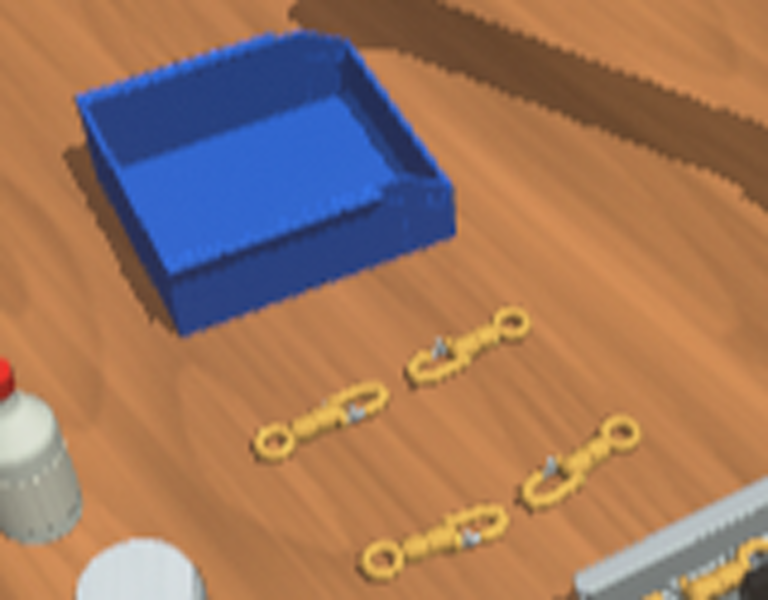

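```bash
python3 - <<'E'
from h import *
d=load('s0')
A=lambda u,v,z:px(d,(u+.5)/5.2-.5+235,(v+.5)/5.2-.5+190,z)[:2].round(1)
B=lambda u,v,z:px(d,(u+.5)/4.8-.5+150,(v+.5)/4.8-.5+100,z)[:2].round(1)
print('deck',A(55,248,71),A(237,528,71),A(680,275,71))
print('tee ends top',A(190,283,151),A(285,240,151))
print('handle black',A(370,165,175),A(480,110,175))
print('hooks')
for e,l in[((511,322),(410,375)),((275,442),(387,390)),((621,432),(524,495)),((383,559),(507,514))]:
    e=B(*e,9);l=B(*l,9);v=l-e;print(e,l,np.linalg.norm(v),np.arctan2(v[1],v[0]),'mid',(e+v/np.linalg.norm(v)*36).round(1))
print('bin bottom',B(180,333,0),B(455,235,0),'rim',B(78,98,80),B(180,272,80),B(342,40,80),B(452,185,55), B(175,270,80))
E
python3 - <<'E'
from h import *
d=load('s0');s=load('b0')
E
```

```text
deck [647.3 177.9] [672.4 363.5] [389.7 402.5]
tee ends top [633.1 276.2] [579.7 286.7]
handle black [527.9 290.3] [460.4 300.4]
hooks
[420.7 -64.7] [510.5 -69.4] 89.92291142973521 -0.052290817770994584 mid [456.7 -66.6]
[622.  -78.1] [532.  -68.1] 90.55385138137417 3.0309354324158977 mid [586.2 -74.1]
[424.2  67.1] [512.4  68.2] 88.20685914371964 0.012471008766290904 mid [460.2  67.5]
[619.5  51.6] [531.5  73.7] 90.73262919148766 2.895544758044951 mid [584.6  60.4]
bin bottom [ 618.3 -218. ] [ 393.6 -172.3] rim [ 580.2 -412.3] [ 615.  -198.4] [ 378.  -341.4] [ 394.5 -171.4] [ 616.8 -202.3]
```

```bash
cat >> h.py <<'E'
def down(yaw): # tool z down, tool y at heading yaw
    y=np.array([np.cos(yaw),np.sin(yaw),0]);z=np.array([0,0,-1.]);return R.from_matrix(np.c_[np.cross(y,z),y,z])
def plan(p,Rt=None,show=True):
    s=read_state();R0=R.from_quat(s['ee_rot']);t=R0.inv().apply(np.array(p)-s['position'])
    w=(R0.inv()*Rt).as_rotvec() if Rt is not None else np.zeros(3)
    print('pos',s['position'].round(1),'turn',w.round(4),'shift',t.round(1),'t',round(s['clock'],2));return w,t
E
python3 - <<'E'
from h import *
plan([560,279,330],down(1.435))
E
```

```text
pos [ 144.1 -607.7  244.3] turn [ 0.0019 -0.0004  0.3684] shift [-609.1  767.1  -84.2] t 0.1
```

Request:
carry_out(motion=[[0, 0, 0, -190, 240, -60, 1], [0, 0, 0, -190, 240, -60, 1], [0, 0, 0, -190, 240, -60, 1], [0, 0, 0, -190, 240, -60, 1], [0, 0, 0, -190, 240, -60, 1]])

```text
clock: 0.72
position: [273.9, -328.9, 305.4]
ee_rot: [-0.116, 0.993, 0.0, -0.0]
contact_force: [0.2, 0.4, 1.1]
gripper_width: 85.3
grasp_force: 0.0
```

Request:
carry_out(motion=[[0, 0, 0, -190, 240, -24, 1], [0, 0, 0, -190, 240, -24, 1], [0, 0, 0, -190, 240, -24, 1], [0, 0, 0, -190, 240, -24, 1], [0, 0, 0, -190, 240, -24, 1]])

```text
clock: 1.35
position: [403.4, -51.3, 329.5]
ee_rot: [-0.117, 0.993, 0.0, 0.0]
contact_force: [1.1, -0.5, -0.1]
gripper_width: 85.4
grasp_force: 0.0
```

Request:
carry_out(motion=[[0, 0, 0, -190, 240, 0, 1], [0, 0, 0, -190, 240, 0, 1], [0, 0, 0, -190, 240, 0, 1], [0, 0, 0, -190, 240, 0, 1], [0, 0, 0, -190, 240, 0, 1]])

```text
clock: 1.98
position: [533.1, 226.1, 328.7]
ee_rot: [-0.117, 0.993, -0.0, -0.0]
contact_force: [-0.1, 0.3, -0.3]
gripper_width: 85.4
grasp_force: 0.0
```

Batched moves work. Now I position above the shaker and look with the wrist camera.

Request:
carry_out(motion=[[0, 0, 0.184, -40, 44, 0, 1], [0, 0, 0.368, -40, 44, 0, 1], [0, 0, 0.368, -40, 44, 0, 1], [0, 0, 0.368, -40, 44, 0, 1], [0, 0, 0.368, -40, 44, 0, 1]])

```text
clock: 2.6
position: [561.3, 275.3, 330.0]
ee_rot: [0.067, 0.998, 0.0, 0.0]
contact_force: [0.4, 0.9, -0.2]
gripper_width: 85.3
grasp_force: 0.0
```

```bash
python3 - <<'E'
from h import *
d=snap('wrist','w1');s=read_state();print(s['joints'],s['position'],s['ee_rot'],d['position'],R.from_quat(d['orientation']).as_matrix(),d['mtx'])
cv2.imwrite('pics/w1x.png',cv2.resize(d['color'],(800,600),interpolation=cv2.INTER_CUBIC))
E
```

```text
[ 7.14487976e-01  3.42752578e-01  1.54465265e-01 -2.82931481e-05
 -1.38154829e+00 -2.42005189e+00] [561.33400193 275.35506717 329.98607938] [6.73354537e-02 9.97730277e-01 3.48327397e-04 3.31072224e-04] [495.26438131 282.71164361 458.40349244] [[ 1.34289114e-01  9.54433283e-01  2.66502425e-01]
 [ 9.90942092e-01 -1.29463965e-01 -3.56770410e-02]
 [ 4.51105353e-04  2.68879509e-01 -9.63173715e-01]] [[302.75651853   0.         255.15210694]
 [  0.         302.75651853 189.76470657]
 [  0.           0.           1.        ]]
```

View pics/w1x.png

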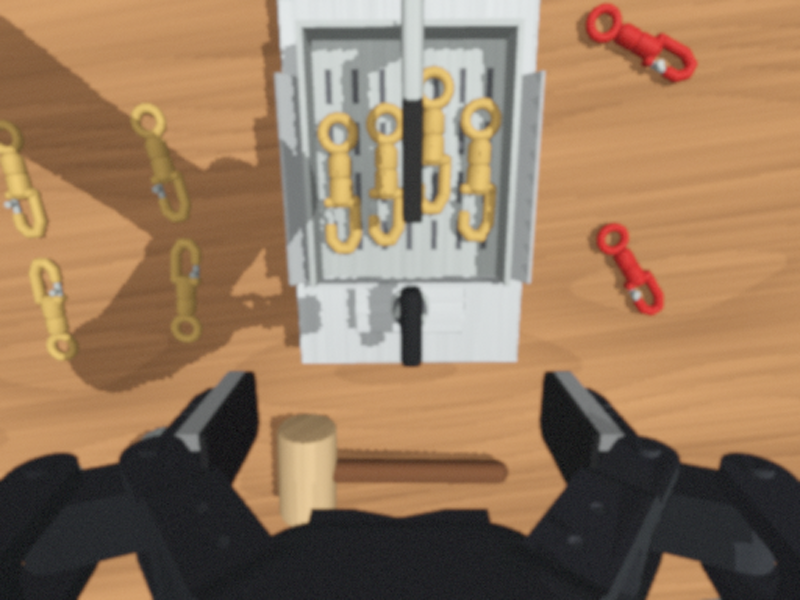

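```bash
python3 - <<'E'
from h import *
d=load('w1')
A=lambda u,v,z:px(d,(u+.5)/1.5625-.5,(v+.5)/1.5625-.5,z)[:2].round(1)
a,b=A(302,362,71),A(518,362,71);print('deck end',a,b,np.linalg.norm(a-b),np.arctan2(*(a-b)[::-1])-np.pi/2 , (a+b)/2)
a,b=A(279,0,71),A(541,0,71);print('deck near',a,b,(a+b)/2)
e=A(411,365,151);n=A(411,292,151);print('tee',e,n,np.linalg.norm(e-n),(e+n)/2,np.arctan2(*(e-n)[::-1]))
print('handle', A(412,100,176),A(412,218,176))
for e,l in[((7,138),(33,236)),((149,120),(178,220)),((62,346),(44,262)),((185,329),(184,241))]:
    e=A(*e,9);l=A(*l,9);v=l-e;print(e,l,np.linalg.norm(v),np.arctan2(v[1],v[0]),'barrel',(e+v/np.linalg.norm(v)*34).round(1))
E
```

```text
deck end [650.3 175.4] [675.9 364.6] 190.92406867652912 -3.2760824362627923 [663.1 270. ]
deck near [369.9 212.3] [395.3 400.2] [382.6  306.25]
tee [630.8 273. ] [578.1 279.8] 53.1368986674984 [604.45 276.4 ] -0.12832322768579518
handle [461.9 294.7] [526.4 286.4]
[424.8 -64.1] [513.3 -71. ] 88.76857552084516 -0.07780869753382955 barrel [458.7 -66.7]
[427.2  66.9] [517.1  69.6] 89.94053591123419 0.03002434522872169 barrel [461.2  67.9]
[625. -80.] [538.9 -69.1] 86.78721103941527 3.0156655580086134 barrel [591.3 -75.7]
[624.   48.4] [537.2  70.1] 89.47139207590318 2.896613990462929 barrel [591.   56.6]
```

```bash
python3 - <<'E'
from h import *
plan([604.5,278.2,140],down(1.436))
E
```

```text
pos [561.3 275.4 330. ] turn [0.0007 0.0006 0.    ] shift [-42.3   8.5 190. ] t 2.65
```

Request:
carry_out(motion=[[0, 0, 0, -42.3, 8.5, 30, 0], [0, 0, 0, -42.3, 8.5, 90, 0], [0, 0, 0, -42.3, 8.5, 150, 0], [0, 0, 0, -42.3, 8.5, 190, 0], [0, 0, 0, -42.3, 8.5, 190, 0]])

```text
clock: 3.28
position: [602.8, 277.1, 136.0]
ee_rot: [0.068, 0.998, -0.002, -0.003]
contact_force: [0.6, -0.0, 0.9]
gripper_width: 43.1
grasp_force: 0.0
```

Request:
carry_out(motion=[[0, 0, 0, 0, 0, 0, -1], [0, 0, 0, 0, 0, 0, -1], [0, 0, 0, 0, 0, 0, -1], [0, 0, 0, 0, 0, 0, -1], [0, 0, 0, 0, 0, 0, -1]])

```text
clock: 3.9
position: [605.8, 278.4, 142.7]
ee_rot: [0.067, 0.998, 0.001, 0.002]
contact_force: [-0.5, -4.6, 6.3]
gripper_width: 15.2
grasp_force: 59.9
```

Request:
carry_out(motion=[[0, 0, 0, 0, 0, -5, -1], [0, 0, 0, 0, 0, -10, -1], [0, 0, 0, 0, 0, -13.5, -1], [0, 0, 0, 0, 0, -13.5, -1], [0, 0, 0, 0, 0, -13.5, -1]])

```text
clock: 4.53
position: [605.6, 278.4, 151.0]
ee_rot: [0.068, 0.998, 0.0, 0.001]
contact_force: [6.9, -3.5, -10.5]
gripper_width: 14.6
grasp_force: 58.6
```

Request:
carry_out(motion=[[0, 0, 0, 0, 0, -2.5, -1], [0, 0, 0, 0, 0, -2.5, -1], [0, 0, 0, 0, 0, -2.5, -1]])

```text
clock: 4.9
position: [605.6, 278.4, 153.1]
ee_rot: [0.068, 0.998, 0.0, 0.0]
contact_force: [7.5, -2.3, -11.8]
gripper_width: 14.5
grasp_force: 58.5
```

Request:
carry_out(motion=[[0, 0, -0.15, 0, 0, 0, -1], [0, 0, -0.3, 0, 0, 0, -1], [0, 0, -0.45, 0, 0, 0, -1], [0, 0, -0.6, 0, 0, 0, -1], [0, 0, -0.7, 0, 0, 0, -1]])

```text
clock: 5.52
position: [605.3, 279.1, 154.2]
ee_rot: [-0.28, 0.96, 0.001, 0.001]
contact_force: [4.9, -0.8, -7.4]
gripper_width: 14.8
grasp_force: 59.2
```

Request:
carry_out(motion=[[0, 0, -0.15, 0, 0, 0, -1], [0, 0, -0.3, 0, 0, 0, -1], [0, 0, -0.45, 0, 0, 0, -1], [0, 0, -0.58, 0, 0, 0, -1], [0, 0, -0.58, 0, 0, 0, -1]])

```text
clock: 6.15
position: [604.6, 279.4, 153.1]
ee_rot: [-0.541, 0.841, 0.001, 0.0]
contact_force: [4.8, 1.5, -11.5]
gripper_width: 14.7
grasp_force: 58.6
```

```bash
python3 - <<'E'
from h import *
s=read_state();print(s['position'],s['contact_force'],s['wrist_torque'],s['joints'][5],R.from_quat(s['ee_rot']).as_matrix()[:,1])
E
```

```text
[604.59725052 279.41658227 153.14641303] [  4.80063092   1.47586527 -11.45420913] [ 0.37432652 -1.44012801  0.02453453] -1.1018580489630105 [-0.9096493   0.41537531  0.00122668]
```

Request:
carry_out(motion=[[0, 0, 0, 0, 0, 2, -1], [0, 0, 0, 0, 0, 4, -1], [0, 0, 0, 0, 0, 4, -1], [0, 0, 0, 0, 0, 4, 0], [0, 0, 0, 0, 0, 4, 0]])

```text
clock: 6.78
position: [604.5, 278.5, 151.9]
ee_rot: [-0.542, 0.841, -0.0, 0.0]
contact_force: [-0.5, 0.5, 0.5]
gripper_width: 42.7
grasp_force: 0.0
```

Request:
carry_out(motion=[[0, 0, 0, 0, 0, 0, 0], [0, 0, 0, 0, 0, -30, 0], [0, 0, 0, 0, 0, -80, 0], [0, 0, 0, 0, 0, -80, 0], [0, 0, 0, 0, 0, -80, 0]])

```text
clock: 7.4
position: [604.2, 278.5, 231.2]
ee_rot: [-0.542, 0.841, 0.0, -0.0]
contact_force: [-0.4, 0.8, -0.3]
gripper_width: 42.4
grasp_force: 0.0
```

```bash
python3 - <<'E'
from h import *
o=np.array([493.5,293.2,0]);x=np.array([np.cos(.135),-np.sin(.135),0])
plan(o+[0,0,235],down(1.436)); print(o-30*x)
d=snap('side','b1');cv2.imwrite('pics/b1x.png',cv2.resize(d['color'][190:310,150:310],(800,600),interpolation=cv2.INTER_CUBIC))
E
```

```text
pos [604.2 278.5 231.2] turn [ 5.0000e-04 -3.0000e-04  1.2793e+00] shift [ 32.5 106.9  -3.7] t 7.4
[463.77296006 297.23770933   0.        ]
```

View pics/b1x.png

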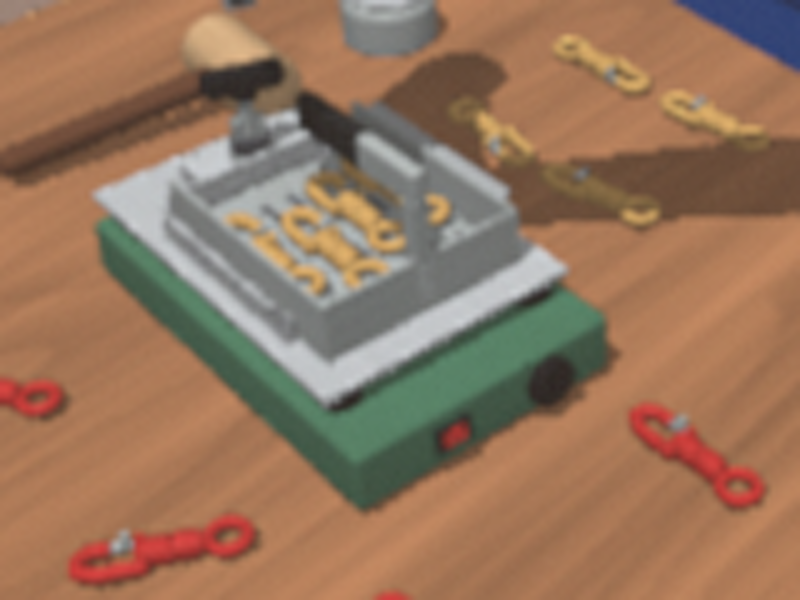

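The tee bar at (240,75) is now crosswise and stays up with the gripper gone. Next is the tray handle.

Request:
carry_out(motion=[[0, 0, 0.17, 32, 105.5, -3.7, 0], [0, 0, 0.34, 32, 105.5, -3.7, 0], [0, 0, 0.51, 32, 105.5, -3.7, 0], [0, 0, 0.68, 32, 105.5, -3.7, 0], [0, 0, 0.8, 32, 105.5, -3.7, 0]])

```text
clock: 8.07
position: [494.5, 292.8, 233.6]
ee_rot: [-0.17, 0.986, -0.001, -0.001]
contact_force: [-0.4, -1.1, 0.9]
gripper_width: 42.8
grasp_force: 0.0
```

Request:
carry_out(motion=[[0, 0, 0.16, 0, 0, 0, 0], [0, 0, 0.32, 0, 0, 0, 0], [0, 0, 0.479, 0, 0, 0, 0], [0, 0, 0.479, 0, 0, 0, 0], [0, 0, 0.479, 0, 0, 0, 0]])

```text
clock: 8.7
position: [495.1, 292.9, 234.3]
ee_rot: [0.066, 0.998, -0.001, -0.0]
contact_force: [1.1, 0.2, 0.1]
gripper_width: 42.5
grasp_force: 0.0
```

```bash
python3 - <<'E'
from h import *
plan([493.3,291.7,158],down(1.436))
E
```

```text
pos [495.1 292.9 234.3] turn [-0.0012 -0.0009  0.0028] shift [ 1.5 -1.4 76.3] t 8.7
```

Request:
carry_out(motion=[[0, 0, 0.003, 1.5, -1.4, 40, 0], [0, 0, 0.003, 1.5, -1.4, 70, 0], [0, 0, 0.003, 1.5, -1.4, 76, 0], [0, 0, 0.003, 1.5, -1.4, 76, 0], [0, 0, 0.003, 1.5, -1.4, 76, 0]])

```text
clock: 9.32
position: [494.4, 292.6, 160.5]
ee_rot: [0.068, 0.998, 0.001, 0.001]
contact_force: [0.2, 0.6, 1.1]
gripper_width: 42.4
grasp_force: 0.0
```

Request:
carry_out(motion=[[0, 0, 0, 0, 0, 0, -1], [0, 0, 0, 0, 0, 0, -1], [0, 0, 0, 0, 0, 0, -1], [0, 0, 0, 0, 0, 0, -1], [0, 0, 0, 0, 0, 0, -1]])

```text
clock: 9.95
position: [493.9, 292.3, 160.0]
ee_rot: [0.068, 0.998, 0.0, 0.001]
contact_force: [-1.8, 0.1, 5.6]
gripper_width: 11.1
grasp_force: 60.4
```

Request:
carry_out(motion=[[0, 0, 0, 0, 0, -1, -1], [0, 0, 0, 0, 0, -1, -1]])

```text
clock: 10.2
position: [493.9, 292.3, 160.0]
ee_rot: [0.069, 0.998, 0.0, 0.0]
contact_force: [1.7, 1.4, 0.4]
gripper_width: 11.4
grasp_force: 59.8
```

```bash
python3 - <<'E'
from h import *
s=read_state();print(s['position'],s['ee_rot'],s['contact_force'],s['wrist_torque'])
E
```

```text
[493.91692204 292.3377212  160.00403571] [6.85116139e-02 9.97650179e-01 3.96195260e-04 3.49093488e-04] [1.69451866 1.40545055 0.4402432 ] [ 0.36597149 -0.16159636  0.06945573]
```

Request:
carry_out(motion=[[0, 0, 0, 5, 0, -1.5, -1], [0, 0, 0, 20, 0, -1.5, -1], [0, 0, 0, 35, 0, -1.5, -1], [0, 0, 0, 50, 0, -1.5, -1], [0, 0, 0, 60, 0, -1.5, -1]])

```text
clock: 10.82
position: [432.3, 299.9, 161.1]
ee_rot: [0.068, 0.998, -0.001, -0.001]
contact_force: [0.0, -0.0, -6.7]
gripper_width: 11.2
grasp_force: 58.6
```

Request:
carry_out(motion=[[0, 0, 0, 0, 0, 0, -1], [0, 0, 0, 0, 0, 0, -1]])

```text
clock: 11.08
position: [434.4, 300.4, 161.6]
ee_rot: [0.068, 0.998, 0.0, 0.0]
contact_force: [0.2, -0.1, -7.1]
gripper_width: 10.8
grasp_force: 58.6
```

```bash
python3 - <<'E'
from h import *
s=read_state();print(s['position'],s['ee_rot'],s['contact_force'],s['wrist_torque'],s['joints'])
E
```

```text
[434.35264996 300.42806379 161.64205947] [6.84037331e-02 9.97657686e-01 1.40648931e-04 2.27416870e-04] [ 0.21009897 -0.10760378 -7.1105922 ] [0.00204753 0.00872745 0.00613381] [ 9.12633762e-01  3.00342224e-01 -3.48580743e-01  2.78212850e-04
 -9.21386650e-01 -2.62051266e+00]
```

Request:
carry_out(motion=[[0, 0, 0, 0, 0, -25, -1], [0, 0, 0, 0, 0, -60, -1], [0, 0, 0, 0, 0, -100, -1], [0, 0, 0, 0, 0, -130, -1], [0, 0, 0, 0, 0, -130, -1]])

```text
clock: 11.7
position: [435.5, 301.1, 294.0]
ee_rot: [0.069, 0.998, 0.003, 0.002]
contact_force: [0.7, 0.5, -7.1]
gripper_width: 11.1
grasp_force: 59.3
```

Request:
carry_out(motion=[[0, 0, 0, 0, -15, 0, -1], [0, 0, 0, 0, -50, 0, -1], [0, 0, 0, 0, -90, 0, -1], [0, 0, 0, 0, -130, 0, -1], [0, 0, 0, 0, -170, 0, -1]])

```text
clock: 12.32
position: [409.3, 129.3, 289.4]
ee_rot: [0.069, 0.998, -0.001, -0.002]
contact_force: [0.1, -0.6, -5.9]
gripper_width: 11.5
grasp_force: 59.3
```

Request:
carry_out(motion=[[0, 0, 0, 0, -40, 0, -1], [0, 0, 0, 0, -80, 0, -1], [0, 0, 0, 0, -120, 0, -1], [0, 0, 0, 0, -160, 0, -1], [0, 0, 0, 0, -200, 0, -1]])

```text
clock: 12.95
position: [381.4, -68.1, 289.6]
ee_rot: [0.069, 0.998, -0.0, -0.002]
contact_force: [0.1, -1.0, -6.4]
gripper_width: 11.1
grasp_force: 59.3
```

```bash
python3 - <<'E'
from h import *
h=-.19;b=np.array([486,-289,0])+20*np.array([np.cos(h),np.sin(h),0])
plan(b+[0,0,290],down(np.pi/2+h));print(read_state()['joints'])
E
```

```text
pos [381.4 -68.1 289.6] turn [-0.0009 -0.0036  0.0524] shift [-153.9 -205.5   -0.8] t 12.95
[ 2.47854404e-01 -7.06313280e-02 -4.35879050e-01 -6.65068858e-04
 -1.20923681e+00 -1.95605472e+00]
```

Request:
carry_out(motion=[[0, 0, 0.01, -27, -36, 0, -1], [0, 0, 0.02, -54, -72, 0, -1], [0, 0, 0.03, -81, -108, 0, -1], [0, 0, 0.04, -108, -144, 0, -1], [0, 0, 0.052, -134, -179, 0, -1]])

```text
clock: 13.58
position: [490.7, -263.4, 288.8]
ee_rot: [0.095, 0.995, 0.001, -0.002]
contact_force: [-0.2, 1.4, -6.4]
gripper_width: 10.9
grasp_force: 59.3
```

Request:
carry_out(motion=[[0, 0, 0, -20, -27, 0, -1], [0, 0, 0, -20, -27, 0, -1], [0, 0, 0, -20, -27, 0, -1]])

```text
clock: 13.95
position: [504.8, -292.0, 289.3]
ee_rot: [0.095, 0.995, 0.001, -0.002]
contact_force: [-0.9, 0.8, -6.5]
gripper_width: 11.0
grasp_force: 59.4
```

```bash
python3 - <<'E'
from h import *
h=-.19;b=np.array([486,-289,0])+20*np.array([np.cos(h),np.sin(h),0])
plan(b+[0,0,290],down(np.pi/2+h));print(read_state()['joints'])
d=snap('scene','s2');cv2.imwrite('pics/s2x.png',cv2.resize(d['color'][60:260,100:360],(780,600),interpolation=cv2.INTER_CUBIC))
E
```

```text
pos [ 504.8 -292.   289.3] turn [ 0.0012 -0.0049 -0.0002] shift [-1.  -0.6 -0.7] t 13.95
[-2.47252405e-01  2.88623407e-01 -2.22419547e-02 -9.68012544e-04
 -1.26491058e+00 -1.51340278e+00]
```

View pics/s2x.png

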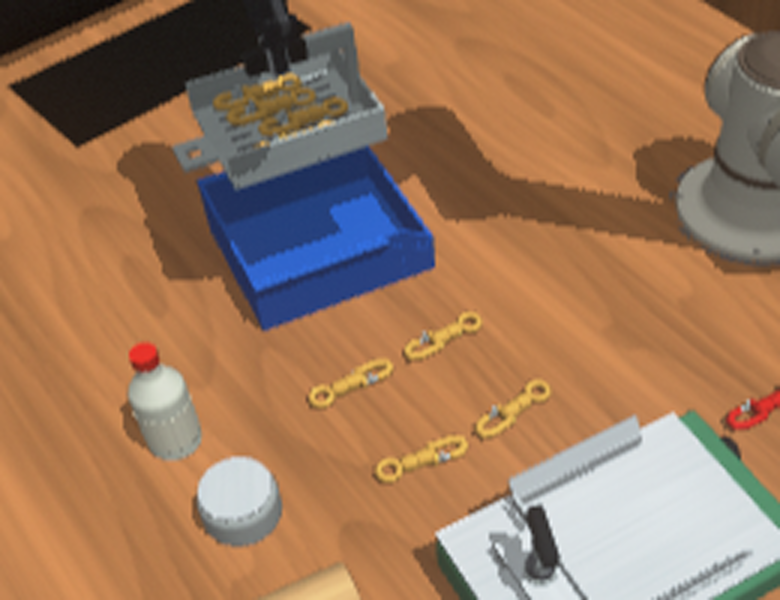

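Request:
carry_out(motion=[[0, 0.1, 0, 0, 0, 10, -1], [0, 0.22, 0, 0, 0, 25, -1], [0, 0.35, 0, 0, 0, 40, -1], [0, 0.48, 0, 0, 0, 58, -1], [0, 0.6, 0, 0, 0, 70, -1]])

```text
clock: 14.62
position: [507.4, -291.4, 220.7]
ee_rot: [0.09, 0.951, 0.028, -0.294]
contact_force: [-1.0, 0.7, -6.7]
gripper_width: 11.3
grasp_force: 59.5
```

Request:
carry_out(motion=[[0, 0.1, 0, -6, 0, 9, -1], [0, 0.2, 0, -12, 0, 17, -1], [0, 0.3, 0, -17, 0, 25, -1], [0, 0.4, 0, -17, 0, 25, -1], [0, 0.5, 0, -17, 0, 25, -1]])

```text
clock: 15.25
position: [507.5, -291.8, 191.5]
ee_rot: [0.08, 0.85, 0.048, -0.519]
contact_force: [-0.1, -0.7, -3.6]
gripper_width: 11.4
grasp_force: 60.1
```

Request:
carry_out(motion=[[0, 0, 0, 0, 0, 0, -1], [0, 0, 0, 0, 0, 0, -1], [0, 0, 0, 0, 0, 0, -1], [0, 0, 0, 0, 0, 0, -1]])

```text
clock: 15.75
position: [506.3, -292.3, 192.3]
ee_rot: [0.081, 0.85, 0.049, -0.519]
contact_force: [-0.3, 0.2, -4.1]
gripper_width: 10.9
grasp_force: 60.1
```

```bash
python3 - <<'E'
from h import *
s=read_state();print(s['joints'],R.from_quat(s['ee_rot']).as_matrix().round(3))
d=snap('scene','s3');cv2.imwrite('pics/s3x.png',cv2.resize(d['color'][60:260,100:360],(780,600),interpolation=cv2.INTER_CUBIC))
E
```

```text
[-0.22895735  0.88713582  0.38870278  0.04293584 -2.16856827 -1.52861485] [[-0.448  0.188 -0.874]
 [ 0.086  0.982  0.167]
 [ 0.89  -0.    -0.456]]
```

View pics/s3x.png

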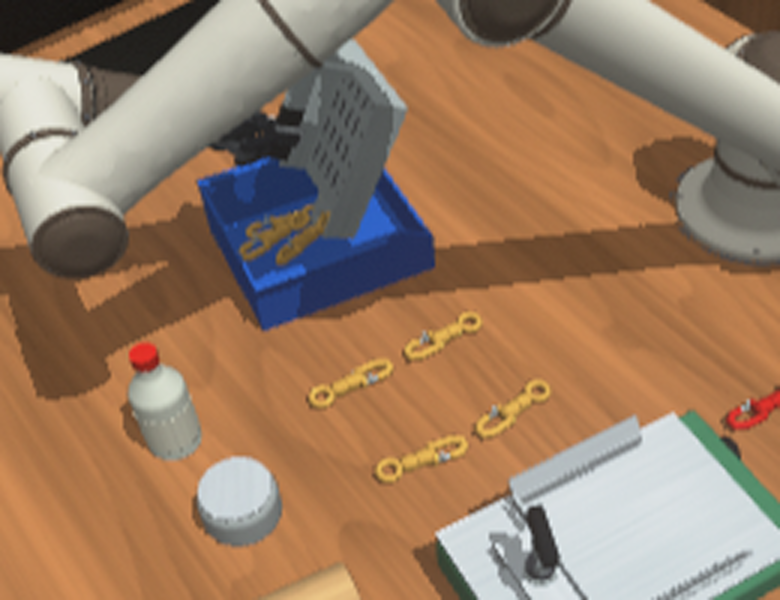

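Request:
carry_out(motion=[[0, 0, 0, 35, 0, -18, -1], [0, -0.17, 0, 71, 0, -36, -1], [0, -0.35, 0, 89, 0, -46, -1], [0, -0.52, 0, 89, 0, -46, -1], [0, -0.7, 0, 89, 0, -46, -1]])

```text
clock: 16.42
position: [506.7, -292.3, 292.8]
ee_rot: [0.093, 0.976, 0.018, -0.195]
contact_force: [0.1, 0.7, -3.3]
gripper_width: 11.2
grasp_force: 59.9
```

Request:
carry_out(motion=[[0, -0.17, 0, 0, 0, 0, -1], [0, -0.3, 0, 0, 0, 0, -1], [0, -0.39, 0, 0, 0, 0, -1], [0, -0.39, 0, 0, 0, 0, -1], [0, -0.39, 0, 0, 0, 0, -1]])

```text
clock: 17.05
position: [506.5, -292.3, 291.5]
ee_rot: [0.094, 0.996, 0.001, -0.006]
contact_force: [-0.5, 0.5, -2.9]
gripper_width: 11.1
grasp_force: 59.9
```

```bash
python3 - <<'E'
from h import *
Rh=R.from_quat([6.85116139e-02,9.97650179e-01,0,0])
print(read_state()['contact_force'])
plan([434.4,300.4,290],Rh)
d=snap('scene','s4');c=d['color']
cv2.imwrite('pics/s4x.png',np.hstack([cv2.resize(c[95:180,155:255],(600,510),interpolation=cv2.INTER_CUBIC)]))
E
```

```text
[-0.45370562  0.53911659 -2.87714608]
pos [ 506.5 -292.3  291.5] turn [ 0.0002 -0.0125 -0.052 ] shift [182.3 568.6   3.7] t 17.05
```

View pics/s4x.png

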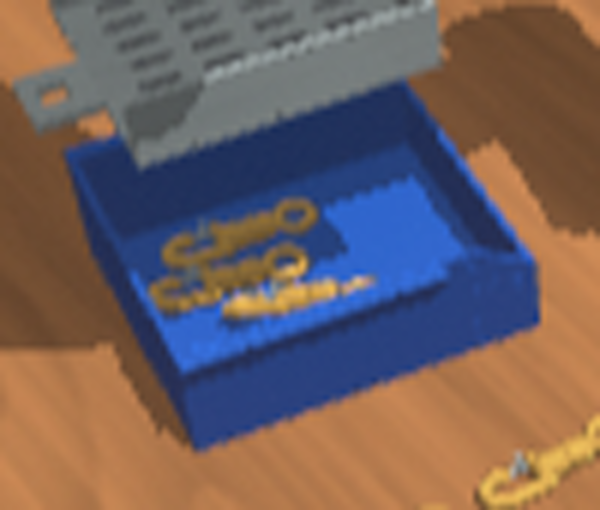

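Request:
carry_out(motion=[[0, -0.0125, -0.02, 15, 47, 3.7, -1], [0, -0.0125, -0.052, 30, 94, 3.7, -1], [0, -0.0125, -0.052, 46, 142, 3.7, -1], [0, -0.0125, -0.052, 61, 190, 3.7, -1], [0, -0.0125, -0.052, 76, 237, 3.7, -1]])

```text
clock: 17.73
position: [476.9, -43.6, 288.1]
ee_rot: [0.068, 0.998, -0.0, 0.0]
contact_force: [1.0, -0.2, -3.2]
gripper_width: 11.2
grasp_force: 59.9
```

```bash
python3 - <<'E'
from h import *
Rh=R.from_quat([6.85116139e-02,9.97650179e-01,0,0])
plan([434.4,300.4,290],Rh)
d=snap('scene','s5');c=d['color'];e=snap('side','b5')['color']
f=lambda i:cv2.resize(i,(400,400),interpolation=cv2.INTER_CUBIC)
cv2.imwrite('pics/s5x.png',np.hstack([f(c[85:185,155:255]),f(e[140:240,270:370])]))
E
```

```text
pos [476.9 -43.6 288.1] turn [-0.0009  0.0005  0.0002] shift [ 89.1 335.   -2.2] t 17.73
```

View pics/s5x.png

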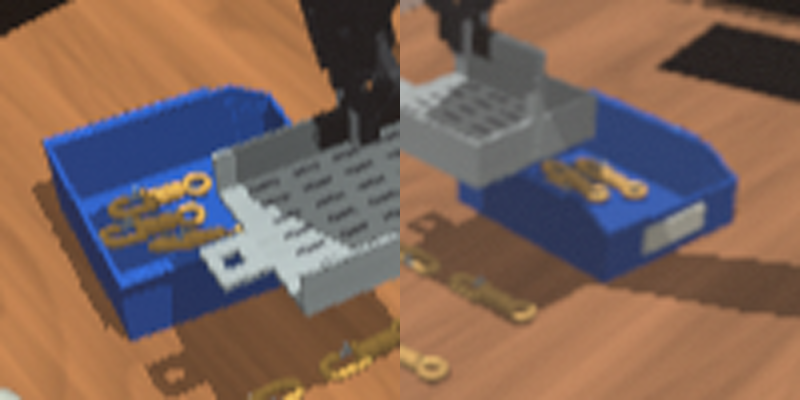

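Request:
carry_out(motion=[[0, 0, 0, 15, 57, -2, -1], [0, 0, 0, 30, 114, -2, -1], [0, 0, 0, 45, 171, -2, -1], [0, 0, 0, 60, 227, -2, -1], [0, 0, 0, 75, 284, -2, -1]])

```text
clock: 18.45
position: [441.4, 248.1, 290.1]
ee_rot: [0.069, 0.998, -0.001, 0.001]
contact_force: [1.0, 0.7, -3.3]
gripper_width: 11.2
grasp_force: 60.3
```

Request:
carry_out(motion=[[0, 0, 0, 14, 51, 0, -1], [0, 0, 0, 14, 51, 0, -1], [0, 0, 0, 14, 51, 0, -1], [0, 0, 0, 14, 51, 0, -1]])

```text
clock: 18.95
position: [434.8, 297.7, 290.2]
ee_rot: [0.069, 0.998, -0.001, 0.001]
contact_force: [0.0, -0.5, -3.7]
gripper_width: 11.1
grasp_force: 60.4
```

```bash
python3 - <<'E'
from h import *
Rh=R.from_quat([6.85116139e-02,9.97650179e-01,0,0])
plan([434.4,300.4,162],Rh);print(read_state()['contact_force'],read_state()['wrist_torque'])
E
```

```text
pos [434.8 297.7 290.2] turn [-0.0009  0.0021 -0.0015] shift [  1.    2.7 128.2] t 18.95
[ 0.04602951 -0.50497188 -3.73149611] [-0.00594744 -0.04234268 -0.03212518]
```

Request:
carry_out(motion=[[0, 0, 0, 1, 2.7, 40, -1], [0, 0, 0, 1, 2.7, 80, -1], [0, 0, 0, 1, 2.7, 105, -1], [0, 0, 0, 1, 2.7, 115, -1], [0, 0, 0, 1, 2.7, 115, -1]])

```text
clock: 19.58
position: [434.6, 301.0, 175.6]
ee_rot: [0.069, 0.998, -0.0, 0.001]
contact_force: [0.1, -0.1, -3.7]
gripper_width: 11.0
grasp_force: 60.4
```

Request:
carry_out(motion=[[0, 0, 0, 0, 0, 6, -1], [0, 0, 0, 0, 0, 12, -1], [0, 0, 0, 0, 0, 12, -1], [0, 0, 0, 0, 0, 12, -1]])

```text
clock: 20.08
position: [434.3, 301.7, 163.6]
ee_rot: [0.068, 0.998, 0.0, 0.001]
contact_force: [0.1, -0.1, -3.4]
gripper_width: 10.8
grasp_force: 60.4
```

```bash
python3 - <<'E'
from h import *
Rh=R.from_quat([6.85116139e-02,9.97650179e-01,0,0])
plan([493.9,292.3,160],Rh);print(read_state()['contact_force'],read_state()['wrist_torque'])
c=snap('scene','s6')['color'];e=snap('side','b6')['color']
f=lambda i:cv2.resize(i,(400,300),interpolation=cv2.INTER_CUBIC)
cv2.imwrite('pics/s6x.png',np.hstack([f(c[190:310,230:390]),f(e[190:310,150:310])]))
E
```

```text
pos [434.3 301.7 163.6] turn [0.0006 0.0029 0.0002] shift [-60.4  -1.2   3.8] t 20.07
[ 0.13945131 -0.09383272 -3.39289477] [ 0.01023407 -0.03577728  0.01792896]
```

View pics/s6x.png

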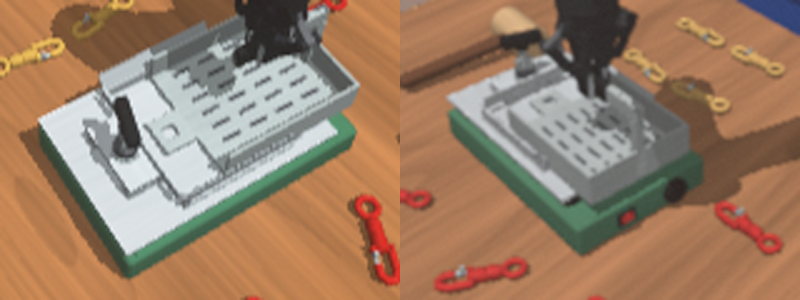

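Request:
carry_out(motion=[[0, 0, 0, -10, -1.2, 2, -1], [0, 0, 0, -25, -1.2, 2, -1], [0, 0, 0, -40, -1.2, 2, -1], [0, 0, 0, -52, -1.2, 2, -1], [0, 0, 0, -60, -1.2, 2.5, -1]])

```text
clock: 20.8
position: [494.3, 291.7, 160.8]
ee_rot: [0.069, 0.998, -0.0, 0.001]
contact_force: [-4.4, -0.8, -1.2]
gripper_width: 11.0
grasp_force: 61.0
```

Request:
carry_out(motion=[[0, 0, 0, -1.5, 0, 1, -1], [0, 0, 0, -1.5, 0, 1, -1], [0, 0, 0, -1.5, 0, 1, -1]])

```text
clock: 21.18
position: [494.2, 291.8, 160.0]
ee_rot: [0.068, 0.998, -0.0, 0.001]
contact_force: [-3.5, -0.5, -2.0]
gripper_width: 11.1
grasp_force: 60.9
```

```bash
python3 - <<'E'
from h import *
Rh=R.from_quat([6.85116139e-02,9.97650179e-01,0,0])
plan([493.9,292.3,160],Rh);print(read_state()['contact_force'],read_state()['wrist_torque'])
E
```

```text
pos [494.2 291.8 160. ] turn [-0.0006  0.0016  0.0005] shift [0.4 0.5 0. ] t 21.18
[-3.54434156 -0.47577895 -2.04169892] [0.01686226 1.153579   0.30881217]
```

Request:
carry_out(motion=[[0, 0, 0, 1, 0, 0.5, -1], [0, 0, 0, 1, 0, 0.5, 0], [0, 0, 0, 1, 0, 0.5, 0], [0, 0, 0, 1, 0, 0.5, 0], [0, 0, 0, 1, 0, 0.5, 0]])

```text
clock: 21.8
position: [494.2, 292.2, 159.6]
ee_rot: [0.069, 0.998, 0.0, 0.001]
contact_force: [0.2, 0.2, 0.9]
gripper_width: 42.4
grasp_force: 0.0
```

Request:
carry_out(motion=[[0, 0, 0, 0, 0, -30, 0], [0, 0, 0, 0, 0, -75, 0], [0, 0, 0, 0, 0, -75, 0], [0, 0, -0.15, 0, 0, -75, 0], [0, 0, -0.3, 0, 0, -75, 0]])

```text
clock: 22.42
position: [493.4, 291.8, 233.7]
ee_rot: [-0.084, 0.996, -0.0, 0.001]
contact_force: [-0.6, -0.1, -0.3]
gripper_width: 42.4
grasp_force: 0.0
```

Request:
carry_out(motion=[[0, 0, -0.17, 0, 0, 0, 0], [0, 0, -0.34, 0, 0, 0, 0], [0, 0, -0.51, 0, 0, 0, 0], [0, 0, -0.68, 0, 0, 0, 0], [0, 0, -0.85, 0, 0, 0, 0]])

```text
clock: 23.05
position: [493.4, 291.8, 233.5]
ee_rot: [-0.487, 0.873, -0.001, 0.0]
contact_force: [0.2, 0.7, -0.0]
gripper_width: 42.6
grasp_force: 0.0
```

```bash
python3 - <<'E'
from h import *
plan([604.6,278.5,149.5],down(2.713))
s=snap('side','b7');c=snap('scene','s7')['color']
f=lambda i:cv2.resize(i,(400,300),interpolation=cv2.INTER_CUBIC)
cv2.imwrite('pics/s7x.png',np.hstack([f(c[190:310,230:390]),f(s['color'][190:310,150:310])]))
E
```

```text
pos [493.4 291.8 233.5] turn [-0.0016 -0.0003 -0.124 ] shift [ -47.  -101.5   84.1] t 23.05
```

View pics/s7x.png

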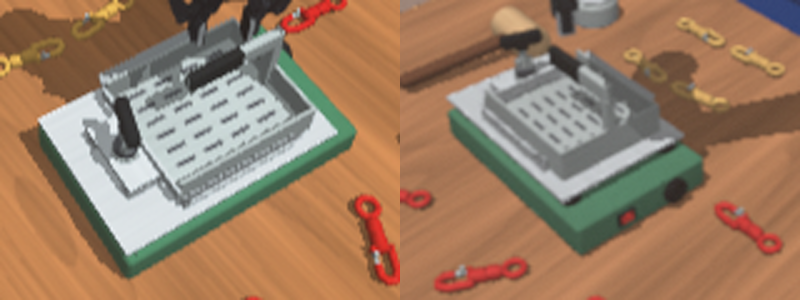

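The tray is home and empty. Now I go back to the tee.

Request:
carry_out(motion=[[0, 0, -0.124, -25, -54, 0, 0], [0, 0, -0.124, -47, -101.5, 0, 0], [0, 0, -0.124, -47, -101.5, 0, 0], [0, 0, -0.124, -47, -101.5, 40, 0], [0, 0, -0.124, -47, -101.5, 74, 0]])

```text
clock: 23.78
position: [603.8, 278.0, 159.4]
ee_rot: [-0.537, 0.844, -0.0, 0.001]
contact_force: [-0.9, -0.3, -0.5]
gripper_width: 42.7
grasp_force: 0.0
```

Request:
carry_out(motion=[[0, 0, 0, 0, 0, 10, 0], [0, 0, 0, 0, 0, 10, 0], [0, 0, 0, 0, 0, 10, 0]])

```text
clock: 24.15
position: [605.6, 278.9, 152.7]
ee_rot: [-0.538, 0.843, -0.001, 0.003]
contact_force: [-0.4, 0.4, 0.2]
gripper_width: 42.8
grasp_force: 0.0
```

Request:
carry_out(motion=[[0, 0, 0, 0, 0, 0, -1], [0, 0, 0, 0, 0, 0, -1], [0, 0, 0, 0, 0, 0, -1], [0, 0, 0, 0, 0, 0, -1], [0, 0, 0, 0, 0, 0, -1]])

```text
clock: 24.78
position: [604.9, 278.7, 152.3]
ee_rot: [-0.538, 0.843, -0.001, 0.002]
contact_force: [-3.6, 1.2, 6.2]
gripper_width: 14.7
grasp_force: 60.3
```

Request:
carry_out(motion=[[0, 0, 0, 0, 0, -2, -1], [0, 0, 0, 0, 0, -4, -1], [0, 0, 0, 0, 0, -5.5, -1], [0, 0, 0, 0, 0, -5.5, -1], [0, 0, 0, 0, 0, -5.5, -1]])

```text
clock: 25.4
position: [604.8, 278.6, 154.3]
ee_rot: [-0.538, 0.843, -0.0, 0.001]
contact_force: [3.1, 3.6, -12.3]
gripper_width: 14.7
grasp_force: 58.6
```

Request:
carry_out(motion=[[0, 0, 0.15, 0, 0, 0, -1], [0, 0, 0.3, 0, 0, 0, -1], [0, 0, 0.45, 0, 0, 0, -1], [0, 0, 0.6, 0, 0, 0, -1], [0, 0, 0.7, 0, 0, 0, -1]])

```text
clock: 26.02
position: [605.1, 278.1, 154.3]
ee_rot: [-0.215, 0.977, -0.0, 0.001]
contact_force: [3.8, 2.9, -12.1]
gripper_width: 15.0
grasp_force: 58.6
```

Request:
carry_out(motion=[[0, 0, 0.15, 0, 0, 0, -1], [0, 0, 0.3, 0, 0, 0, -1], [0, 0, 0.45, 0, 0, 0, -1], [0, 0, 0.58, 0, 0, 0, -1], [0, 0, 0.58, 0, 0, 0, -1]])

```text
clock: 26.65
position: [605.0, 277.8, 154.4]
ee_rot: [0.071, 0.997, -0.001, 0.001]
contact_force: [4.3, 2.2, -12.0]
gripper_width: 14.6
grasp_force: 58.7
```

Request:
carry_out(motion=[[0, 0, 0, 0, 0, 4, -1], [0, 0, 0, 0, 0, 8, -1], [0, 0, 0, 0, 0, 12, -1], [0, 0, 0, 0, 0, 14.5, -1], [0, 0, 0, 0, 0, 14.5, -1]])

```text
clock: 27.28
position: [605.0, 277.9, 142.5]
ee_rot: [0.071, 0.997, -0.0, 0.001]
contact_force: [3.0, -0.3, -4.3]
gripper_width: 14.8
grasp_force: 59.6
```

```bash
python3 - <<'E'
from h import *
s=read_state();print(s['position'],s['ee_rot'],s['contact_force'],s['wrist_torque'],s['joints'])
E
```

```text
[605.04222832 277.8623522  142.51376686] [ 7.13824976e-02  9.97447903e-01 -2.22036703e-04  1.47339161e-03] [ 3.00748891 -0.30883852 -4.34060069] [-0.33629408 -0.79036618  0.23235559] [ 0.67391468  0.53193191 -0.02123325  0.00273559 -1.01576859 -2.38903708]
```

Request:
carry_out(motion=[[0, 0, 0, 0, 0, 3, -1], [0, 0, 0, 0, 0, 3, -1], [0, 0, 0, 0, 0, 3, -1]])

```text
clock: 27.65
position: [605.2, 277.9, 142.4]
ee_rot: [0.071, 0.997, -0.0, 0.002]
contact_force: [-1.6, -2.1, 6.0]
gripper_width: 14.6
grasp_force: 61.2
```

Request:
carry_out(motion=[[0, 0, 0, 0, 0, 0, 0], [0, 0, 0, 0, 0, 0, 0], [0, 0, 0, 0, 0, 0, 0], [0, 0, 0, 0, 0, -30, 0], [0, 0, 0, 0, 0, -80, 0]])

```text
clock: 28.28
position: [603.7, 277.7, 217.1]
ee_rot: [0.072, 0.997, -0.002, -0.001]
contact_force: [0.9, 0.2, -0.1]
gripper_width: 42.6
grasp_force: 0.0
```

```bash
python3 - <<'E'
from h import *
plan([525,-5,330],down(1.45))
E
```

```text
pos [603.7 277.7 217.1] turn [-0.0037 -0.002  -0.0227] shift [  37.7 -291.4 -111.7] t 28.27
```

Request:
carry_out(motion=[[0, 0, -0.02, 6, -20, -60, 0.2], [0, 0, -0.02, 14, -80, -112, 0.2], [0, 0, -0.02, 22, -140, -112, 0.2], [0, 0, -0.02, 30, -200, -112, 0.2], [0, 0, -0.02, 37.7, -262, -112, 0.2]])

```text
clock: 28.9
position: [531.7, 32.9, 331.1]
ee_rot: [0.061, 0.998, 0.0, 0.002]
contact_force: [0.8, -1.2, -0.2]
gripper_width: 51.1
grasp_force: 0.0
```

Request:
carry_out(motion=[[0, 0, 0, -10, -30, 0, 0.2], [0, 0, 0, -10, -30, 0, 0.2], [0, 0, 0, -10, -30, 0, 0.2]])

```text
clock: 29.28
position: [538.8, 3.9, 330.4]
ee_rot: [0.062, 0.998, 0.0, 0.001]
contact_force: [0.6, 0.6, 0.5]
gripper_width: 51.2
grasp_force: 0.0
```

```bash
cat >> h.py <<'E'
def yellow(c):
    h=cv2.cvtColor(c,cv2.COLOR_BGR2HSV);return cv2.inRange(h,(20,120,70),(32,255,255))
def hooks(d,z=9,amin=60,amax=9e9):
    # brass blobs: centre, heading (pointing to hook loop from eye unknown), length
    m=cv2.morphologyEx(yellow(d['color']),cv2.MORPH_CLOSE,np.ones((5,5)));n,l,st,ce=cv2.connectedComponentsWithStats(m);out=[]
    for i in range(1,n):
        if amin<st[i,4]<amax:
            v,u=np.nonzero(l==i);P=np.array([px(d,a,b,z)[:2] for a,b in zip(u,v)])
            c,(w,hh),_=cv2.minAreaRect(P.astype(np.float32));e,V=np.linalg.eigh(np.cov(P.T));a=V[:,1]
            out.append((np.round(c,1),round(float(np.arctan2(a[1],a[0])),3),round(max(w,hh)),round(min(w,hh)),st[i,4],ce[i].round()))
    return out
E
python3 - <<'E'
from h import *
d=snap('wrist','w8')
for o in hooks(d):print(*o)
# tee check
for n,f in(('scene','s0'),('side','b0')):
    a=load(f);b=snap(n,f+'n')
    P=np.array([[604.5,278,141.]]);u=proj(a,P)[0].astype(int)
    g=lambda c:(c[u[1]-14:u[1]+14,u[0]-16:u[0]+16].max(2)<75).astype(np.float32)
    A,B=g(a['color']),g(b['color']);print(u,A.sum(),B.sum(),[x.mean().round(2) for x in np.nonzero(A)],[x.mean().round(2) for x in np.nonzero(B)],(A!=B).sum())
E
```

```text
[465.9  68.4] -3.053 104 29 865 [295.  92.]
[461.6 -67.3] 3.114 104 29 869 [200. 102.]
[ 507.9 -353.4] 2.96 101 28 633 [ 17. 159.]
[ 519.9 -260.2] 2.53 98 47 894 [ 77. 156.]
[ 535.8 -322.9] 2.885 101 26 566 [ 44. 175.]
[586.2  59.6] 2.919 103 28 712 [296. 177.]
[587.8 -75.6] 3.075 102 28 599 [208. 191.]
[ 566.3 -261.3] 0.8 21 17 80 [ 88. 190.]
[279 240] 146.0 142.0 [np.float64(15.31), np.float64(17.33)] [np.float64(15.12), np.float64(17.3)] 4
[198 208] 104.0 92.0 [np.float64(16.27), np.float64(20.12)] [np.float64(15.88), np.float64(19.92)] 12
```

```bash
python3 - <<'E'
from h import *
plan([460,68,70],down(1.62))
E
```

```text
pos [538.9   4.5 330.4] turn [-1.000e-04  2.100e-03 -1.709e-01] shift [ 86.6  53.4 260.2] t 29.43
```

Request:
carry_out(motion=[[0, 0, -0.1, 30, 20, 50, 0], [0, 0, -0.17, 60, 38, 105, 0], [0, 0, -0.17, 86.6, 53.4, 160, 0], [0, 0, -0.17, 86.6, 53.4, 215, 0], [0, 0, -0.17, 86.6, 53.4, 260, 0]])

```text
clock: 30.05
position: [459.3, 68.1, 68.8]
ee_rot: [-0.025, 1.0, -0.0, 0.001]
contact_force: [0.4, 0.0, 0.3]
gripper_width: 42.6
grasp_force: 0.0
```

Request:
carry_out(motion=[[0, 0, 0, 0, 0, 15, 0], [0, 0, 0, 0, 0, 32, 0], [0, 0, 0, 0, 0, 44, 0], [0, 0, 0, 0, 0, 52, 0], [0, 0, 0, 0, 0, 52, 0]])

```text
clock: 30.68
position: [460.1, 67.2, 18.1]
ee_rot: [-0.024, 1.0, -0.0, 0.001]
contact_force: [-0.0, -0.7, -0.1]
gripper_width: 42.5
grasp_force: 0.0
```

```bash
python3 - <<'E'
from h import *
plan([460,68,16],down(1.62))
E
```

```text
pos [460.1  67.2  18.1] turn [-0.0006  0.0018 -0.002 ] shift [0.1 0.8 2.1] t 30.68
```

Request:
carry_out(motion=[[0, 0, 0, 0, 0.8, 1.5, 0], [0, 0, 0, 0, 0.8, 1.5, -1], [0, 0, 0, 0, 0.8, 1.5, -1], [0, 0, 0, 0, 0.8, 1.5, -1], [0, 0, 0, 0, 0.8, 1.5, -1]])

```text
clock: 31.3
position: [460.6, 68.0, 17.6]
ee_rot: [-0.024, 1.0, 0.0, 0.002]
contact_force: [-1.5, -0.0, 5.5]
gripper_width: 17.5
grasp_force: 59.5
```

Request:
carry_out(motion=[[0, 0, 0, 0, 0, 0, -1], [0, 0, 0, 0, 0, -30, -1], [0, 0, 0, 0, 0, -80, -1], [0, 0, 0, 0, 0, -140, -1], [0, 0, 0, 0, 0, -140, -1]])

```text
clock: 31.92
position: [462.5, 69.1, 161.4]
ee_rot: [-0.024, 1.0, 0.002, 0.006]
contact_force: [0.2, -0.2, -1.4]
gripper_width: 17.4
grasp_force: 58.8
```

```bash
python3 - <<'E'
from h import *
h=-.19;b=np.array([486,-289,0]);x=np.array([np.cos(h),np.sin(h),0]);y=np.array([-x[1],x[0],0])
plan(b-40*x+35*y+[0,0,155],down(np.pi/2+h))
E
```

```text
pos [462.5  69.1 161.4] turn [0.0055 0.0125 0.2374] shift [  24.2 -315.4    4.8] t 31.93
```

Request:
carry_out(motion=[[0, 0, 0.05, 5, -55, 0, -1], [0, 0, 0.1, 10, -110, 0, -1], [0, 0, 0.15, 15, -165, 0, -1], [0, 0, 0.2, 20, -220, 0, -1], [0, 0, 0.237, 24, -275, 0, -1]])

```text
clock: 32.55
position: [447.5, -209.4, 155.4]
ee_rot: [0.096, 0.995, 0.0, 0.0]
contact_force: [0.5, 0.2, -1.1]
gripper_width: 17.5
grasp_force: 59.0
```

Request:
carry_out(motion=[[0, 0, 0, -9.5, -39, 0, -1], [0, 0, 0, -9.5, -39, 30, -1], [0, 0, 0, -9.5, -39, 65, -1], [0, 0, 0, -9.5, -39, 85, -1], [0, 0, 0, -9.5, -39, 85, -1]])

```text
clock: 33.17
position: [448.6, -247.6, 69.2]
ee_rot: [0.095, 0.995, 0.001, -0.002]
contact_force: [1.1, -0.7, -1.0]
gripper_width: 17.5
grasp_force: 58.9
```

Request:
carry_out(motion=[[0, 0, 0, 0, 0, 0, 0], [0, 0, 0, 0, 0, 0, 0], [0, 0, 0, 0, 0, -30, 0], [0, 0, 0, 0, 0, -80, 0], [0, 0, 0, 0, 0, -130, 0]])

```text
clock: 33.8
position: [450.6, -248.0, 204.4]
ee_rot: [0.095, 0.995, -0.0, 0.002]
contact_force: [1.3, 0.7, -0.3]
gripper_width: 42.5
grasp_force: 0.0
```

```bash
python3 - <<'E'
from h import *
d=snap('scene','s9')
for o in hooks(d,amin=20):print(*o)
plan([457,-67,140],down(1.52))
E
```

```text
[458.3 -65.2] 3.084 96 25 88 [248. 172.]
[584.  -73.9] 3.043 98 27 87 [215. 187.]
[582.2  60.9] 2.908 100 24 107 [239. 212.]
pos [ 454.3 -249.7  212.1] turn [-0.0043  0.018  -0.1373] shift [ 32.8 180.2  70.9] t 33.85
```

Request:
carry_out(motion=[[0, 0.015, -0.05, 12, 62, 0, 0], [0, 0.015, -0.1, 24, 120, 20, 0], [0, 0.015, -0.137, 32.8, 180, 60, 0], [0, 0.015, -0.137, 32.8, 180, 110, 0], [0, 0.015, -0.137, 32.8, 180, 141, 0]])

```text
clock: 34.48
position: [452.2, -63.9, 59.8]
ee_rot: [0.025, 1.0, 0.001, -0.006]
contact_force: [0.2, -0.1, 0.5]
gripper_width: 42.4
grasp_force: 0.0
```

Request:
carry_out(motion=[[0, 0, 0, 0, 0, 12, 0], [0, 0, 0, 0, 0, 28, 0], [0, 0, 0, 0, 0, 42, 0], [0, 0, 0, 0, 0, 50, 0], [0, 0, 0, 0, 0, 50, 0]])

```text
clock: 35.1
position: [453.2, -65.0, 12.2]
ee_rot: [0.026, 1.0, 0.001, -0.005]
contact_force: [-0.0, 0.7, 3.6]
gripper_width: 42.5
grasp_force: 1.8
```

```bash
python3 - <<'E'
from h import *
plan([457,-67,16.5],down(1.52))
E
```

```text
pos [453.2 -65.   12.2] turn [ 0.0013 -0.0099 -0.0022] shift [-3.8 -1.7 -4.3] t 35.1
```

Request:
carry_out(motion=[[0, -0.01, 0, 0, 0, -4.5, 0], [0, -0.01, 0, -3.8, -1.7, -4.5, 0], [0, -0.01, 0, -3.8, -1.7, -4.5, -1], [0, -0.01, 0, -3.8, -1.7, -4.5, -1], [0, -0.01, 0, -3.8, -1.7, -4.5, -1]])

```text
clock: 35.72
position: [456.4, -66.9, 15.7]
ee_rot: [0.026, 1.0, 0.001, -0.001]
contact_force: [-0.1, -0.9, 5.6]
gripper_width: 17.6
grasp_force: 59.2
```

Request:
carry_out(motion=[[0, 0, 0, 0, 0, 0, -1], [0, 0, 0, 0, 0, 0, -1], [0, 0, 0, 0, 0, -40, -1], [0, 0, 0, 0, 0, -90, -1], [0, 0, 0, 0, 0, -130, -1]])

```text
clock: 36.35
position: [455.9, -67.0, 146.6]
ee_rot: [0.027, 1.0, 0.001, -0.001]
contact_force: [0.2, 0.7, -1.6]
gripper_width: 17.7
grasp_force: 58.8
```

Request:
carry_out(motion=[[0, 0, 0, 0, 0, -10, -1], [0, 0, 0, 0, 0, -10, -1]])

```text
clock: 36.6
position: [455.7, -67.0, 154.9]
ee_rot: [0.027, 1.0, 0.001, -0.001]
contact_force: [0.2, 0.7, -1.9]
gripper_width: 17.8
grasp_force: 58.9
```

```bash
python3 - <<'E'
from h import *
h=-.19;b=np.array([486,-289,0]);x=np.array([np.cos(h),np.sin(h),0]);y=np.array([-x[1],x[0],0])
plan(b-40*x-15*y+[0,0,155],down(np.pi/2+h))
E
```

```text
pos [455.7 -67.  154.9] turn [ 0.0013 -0.0031  0.1363] shift [  -0.5 -229.5   -0.4] t 36.6
```

Request:
carry_out(motion=[[0, 0, 0.05, 0, -55, 0, -1], [0, 0, 0.1, 0, -110, 0, -1], [0, 0, 0.136, 0, -165, 0, -1], [0, 0, 0.136, 0, -220, 0, -1], [0, 0, 0.136, 0, -229, 0, -1]])

```text
clock: 37.22
position: [442.3, -298.0, 152.1]
ee_rot: [0.097, 0.995, 0.001, -0.004]
contact_force: [0.6, -0.3, -1.1]
gripper_width: 17.4
grasp_force: 59.1
```

Request:
carry_out(motion=[[0, 0, 0, 0, 0, 25, -1], [0, 0, 0, 0, 0, 60, -1], [0, 0, 0, 0, 0, 80, -1], [0, 0, 0, 0, 0, 80, -1], [0, 0, 0, 0, 0, 80, 0]])

```text
clock: 37.85
position: [444.2, -295.4, 75.3]
ee_rot: [0.094, 0.996, 0.0, -0.001]
contact_force: [-0.1, 0.2, -0.3]
gripper_width: 34.6
grasp_force: 0.0
```

Request:
carry_out(motion=[[0, 0, 0, 0, 0, 0, 0], [0, 0, 0, 0, 0, -40, 0], [0, 0, 0, 0, 0, -90, 0], [0, 0, 0, 0, 0, -130, 0], [0, 0, 0, 0, 0, -130, 0]])

```text
clock: 38.48
position: [446.3, -296.6, 210.1]
ee_rot: [0.094, 0.996, -0.001, 0.004]
contact_force: [-0.2, -0.1, -1.1]
gripper_width: 43.1
grasp_force: 0.0
```

Request:
carry_out(motion=[[0, 0, 0, 0, 50, 0, 0], [0, 0, 0, 0, 100, 0, 0], [0, 0, 0, 0, 150, 0, 0], [0, 0, 0, 0, 150, 0, 0], [0, 0, 0, 0, 150, 0, 0]])

```text
clock: 39.1
position: [472.1, -148.4, 205.0]
ee_rot: [0.094, 0.996, 0.0, -0.001]
contact_force: [-0.2, -0.8, 0.2]
gripper_width: 42.7
grasp_force: 0.0
```

```bash
python3 - <<'E'
from h import *
d=snap('scene','s10')
for o in hooks(d,amin=20):print(*o)
plan([592.5,-76,70],down(1.47))
E
```

```text
[584.  -73.9] 3.043 98 27 87 [215. 187.]
[582.2  60.9] 2.913 100 24 114 [240. 212.]
pos [ 472.  -148.9  205. ] turn [ 0.0008 -0.0031 -0.089 ] shift [-105.    94.2  134.7] t 39.15
```

Request:
carry_out(motion=[[0, 0, -0.089, -40, 36, 20, 0], [0, 0, -0.089, -80, 72, 45, 0], [0, 0, -0.089, -105, 94.2, 85, 0], [0, 0, -0.089, -105, 94.2, 130, 0], [0, 0, -0.089, -105, 94.2, 134, 0]])

```text
clock: 39.78
position: [590.2, -77.0, 67.1]
ee_rot: [0.051, 0.999, -0.0, -0.006]
contact_force: [-0.4, 0.1, 0.9]
gripper_width: 42.9
grasp_force: 0.0
```

Request:
carry_out(motion=[[0, 0, 0, 0, 0, 15, 0], [0, 0, 0, 0, 0, 30, 0], [0, 0, 0, 0, 0, 42, 0], [0, 0, 0, 0, 0, 47, 0], [0, 0, 0, 0, 0, 47, 0]])

```text
clock: 40.4
position: [592.8, -75.5, 23.9]
ee_rot: [0.05, 0.999, 0.0, -0.001]
contact_force: [-1.1, 0.0, -0.2]
gripper_width: 43.0
grasp_force: 0.0
```

```bash
python3 - <<'E'
from h import *
plan([592.5,-76,16.5],down(1.47))
E
```

```text
pos [592.8 -75.5  23.9] turn [ 0.0007 -0.0027  0.0008] shift [ 0.2 -0.5  7.4] t 40.4
```

Request:
carry_out(motion=[[0, 0, 0, 0, -0.5, 4, 0], [0, 0, 0, 0, -0.5, 7, 0], [0, 0, 0, 0, -0.5, 7, -1], [0, 0, 0, 0, -0.5, 7, -1], [0, 0, 0, 0, -0.5, 7, -1]])

```text
clock: 41.02
position: [592.9, -76.0, 17.3]
ee_rot: [0.05, 0.999, 0.001, -0.001]
contact_force: [0.6, -0.3, 1.3]
gripper_width: 17.3
grasp_force: 60.4
```

Request:
carry_out(motion=[[0, 0, 0, 0, 0, 0, -1], [0, 0, 0, 0, 0, 0, -1], [0, 0, 0, 0, 0, -40, -1], [0, 0, 0, 0, 0, -90, -1], [0, 0, 0, 0, 0, -140, -1]])

```text
clock: 41.65
position: [592.4, -76.2, 157.9]
ee_rot: [0.05, 0.999, 0.0, -0.002]
contact_force: [0.7, -0.6, -0.5]
gripper_width: 17.3
grasp_force: 60.2
```

Request:
carry_out(motion=[[0, 0, 0, 0, 0, 0, -1], [0, 0, 0, 0, 0, 0, -1]])

```text
clock: 41.9
position: [592.1, -76.1, 156.2]
ee_rot: [0.05, 0.999, 0.001, -0.002]
contact_force: [0.6, -0.3, -0.7]
gripper_width: 17.6
grasp_force: 60.3
```

```bash
python3 - <<'E'
from h import *
h=-.19;b=np.array([486,-289,0]);x=np.array([np.cos(h),np.sin(h),0]);y=np.array([-x[1],x[0],0])
plan(b-30*x+35*y+[0,0,155],down(np.pi/2+h))
E
```

```text
pos [592.1 -76.1 156.2] turn [ 0.0011 -0.0043  0.0892] shift [ 110.9 -185.     1.4] t 41.9
```

Request:
carry_out(motion=[[0, 0, 0.089, 28, -46, 0, -1], [0, 0, 0.089, 56, -92, 0, -1], [0, 0, 0.089, 84, -139, 0, -1], [0, 0, 0.089, 111, -185, 0, -1], [0, 0, 0.089, 111, -185, 0, -1]])

```text
clock: 42.52
position: [460.5, -250.9, 155.0]
ee_rot: [0.097, 0.995, 0.001, -0.004]
contact_force: [0.2, 0.4, -0.3]
gripper_width: 17.5
grasp_force: 60.3
```

Request:
carry_out(motion=[[0, 0, 0, 0, 0, 25, -1], [0, 0, 0, 0, 0, 60, -1], [0, 0, 0, 0, 0, 80, -1], [0, 0, 0, 0, 0, 80, -1], [0, 0, 0, 0, 0, 80, 0]])

```text
clock: 43.15
position: [464.6, -248.9, 77.3]
ee_rot: [0.094, 0.996, 0.0, -0.001]
contact_force: [-0.2, -0.7, -0.2]
gripper_width: 34.3
grasp_force: 0.0
```

Request:
carry_out(motion=[[0, 0, 0, 0, 0, 0, 0], [0, 0, 0, 0, 0, -40, 0], [0, 0, 0, 0, 0, -90, 0], [0, 0, 0, 0, 0, -130, 0], [0, 0, 0, 0, 0, -130, 0]])

```text
clock: 43.78
position: [466.4, -249.8, 212.0]
ee_rot: [0.094, 0.996, -0.0, 0.004]
contact_force: [0.5, -0.1, -1.3]
gripper_width: 42.6
grasp_force: 0.0
```

Request:
carry_out(motion=[[0, 0, 0, -25, 55, 0, 0], [0, 0, 0, -50, 110, 0, 0], [0, 0, 0, -75, 165, 0, 0], [0, 0, 0, -100, 220, 0, 0], [0, 0, 0, -100, 220, 0, 0]])

```text
clock: 44.4
position: [605.3, -48.5, 205.8]
ee_rot: [0.092, 0.996, 0.001, -0.002]
contact_force: [-0.3, -0.2, -1.2]
gripper_width: 42.7
grasp_force: 0.0
```

```bash
python3 - <<'E'
from h import *
d=snap('scene','s11')
for o in hooks(d,amin=20):print(*o)
plan([591.5,57.5,70],down(1.34))
E
```

```text
[ 423.  -301.7] -2.704 23 19 21 [219. 132.]
[ 522.5 -327.8] 1.121 74 35 85 [193. 139.]
[582.2  60.9] 2.909 100 24 110 [239. 212.]
pos [604.  -50.1 205.9] turn [ 0.0003 -0.0043  0.0442] shift [ 31.7 103.4 136. ] t 44.45
```

Request:
carry_out(motion=[[0, 0, 0.044, 16, 52, 15, 0], [0, 0, 0.044, 31.7, 103.4, 30, 0], [0, 0, 0.044, 31.7, 103.4, 80, 0], [0, 0, 0.044, 31.7, 103.4, 125, 0], [0, 0, 0.044, 31.7, 103.4, 135, 0]])

```text
clock: 45.08
position: [589.0, 54.1, 69.3]
ee_rot: [0.117, 0.993, -0.001, -0.005]
contact_force: [0.9, 0.3, -0.1]
gripper_width: 42.6
grasp_force: 0.0
```

Request:
carry_out(motion=[[0, 0, 0, 0, 0, 15, 0], [0, 0, 0, 0, 0, 30, 0], [0, 0, 0, 0, 0, 42, 0], [0, 0, 0, 0, 0, 47, 0], [0, 0, 0, 0, 0, 47, 0]])

```text
clock: 45.7
position: [591.7, 55.8, 25.0]
ee_rot: [0.116, 0.993, 0.0, -0.001]
contact_force: [-0.5, 0.2, -0.2]
gripper_width: 42.9
grasp_force: 0.0
```

```bash
python3 - <<'E'
from h import *
plan([591.5,57.5,16.5],down(1.34))
E
```

```text
pos [591.7  55.8  25. ] turn [ 0.0004 -0.0027 -0.0023] shift [0.6 1.6 8.5] t 45.7
```

Request:
carry_out(motion=[[0, 0, 0, 0.6, 1.6, 4, 0], [0, 0, 0, 0.6, 1.6, 8, 0], [0, 0, 0, 0.6, 1.6, 8, -1], [0, 0, 0, 0.6, 1.6, 8, -1], [0, 0, 0, 0.6, 1.6, 8, -1]])

```text
clock: 46.32
position: [591.6, 57.6, 17.4]
ee_rot: [0.116, 0.993, 0.001, -0.001]
contact_force: [-0.0, -0.2, 0.8]
gripper_width: 17.3
grasp_force: 60.5
```

Request:
carry_out(motion=[[0, 0, 0, 0, 0, 0, -1], [0, 0, 0, 0, 0, 0, -1], [0, 0, 0, 0, 0, -40, -1], [0, 0, 0, 0, 0, -90, -1], [0, 0, 0, 0, 0, -140, -1]])

```text
clock: 46.95
position: [591.3, 57.2, 158.1]
ee_rot: [0.116, 0.993, 0.0, -0.002]
contact_force: [0.3, 0.4, -0.5]
gripper_width: 17.6
grasp_force: 60.3
```

Request:
carry_out(motion=[[0, 0, 0, 0, 0, 0, -1], [0, 0, 0, 0, 0, 0, -1]])

```text
clock: 47.2
position: [590.9, 57.2, 156.4]
ee_rot: [0.117, 0.993, 0.0, -0.002]
contact_force: [-0.0, 0.9, -1.2]
gripper_width: 17.4
grasp_force: 60.3
```

```bash
python3 - <<'E'
from h import *
h=-.19;b=np.array([486,-289,0]);x=np.array([np.cos(h),np.sin(h),0]);y=np.array([-x[1],x[0],0])
plan(b-35*x-15*y+[0,0,155],down(np.pi/2+h))
E
```

```text
pos [590.9  57.2 156.4] turn [ 0.0005 -0.0042 -0.0438] shift [  56.1 -377.6    1.5] t 47.2
```

Request:
carry_out(motion=[[0, 0, 0, 8, -55, 0, -1], [0, 0, 0, 16, -110, 0, -1], [0, 0, 0, 24, -165, 0, -1], [0, 0, 0, 33, -220, 0, -1], [0, 0, -0.044, 41, -275, 0, -1]])

```text
clock: 47.82
position: [486.3, -202.0, 155.1]
ee_rot: [0.094, 0.996, 0.001, -0.003]
contact_force: [1.2, -0.1, 0.3]
gripper_width: 17.5
grasp_force: 60.3
```

Request:
carry_out(motion=[[0, 0, 0, 11, -55, 0, -1], [0, 0, 0, 19.5, -102, 0, -1], [0, 0, 0, 19.5, -102, 20, -1], [0, 0, 0, 19.5, -102, 55, -1], [0, 0, 0, 19.5, -102, 78, -1]])

```text
clock: 48.45
position: [447.5, -296.7, 75.7]
ee_rot: [0.095, 0.995, 0.001, -0.004]
contact_force: [-0.7, 0.3, -1.0]
gripper_width: 17.4
grasp_force: 60.4
```

Request:
carry_out(motion=[[0, 0, 0, 0, 0, 0, -1], [0, 0, 0, 0, 0, 0, 0], [0, 0, 0, 0, 0, 0, 0], [0, 0, 0, 0, 0, -50, 0], [0, 0, 0, 0, 0, -100, 0]])

```text
clock: 49.08
position: [450.1, -297.2, 181.1]
ee_rot: [0.094, 0.996, 0.0, -0.001]
contact_force: [1.2, -0.3, -0.2]
gripper_width: 42.5
grasp_force: 0.0
```

Request:
carry_out(motion=[[0, 0, 0, 50, 0, -60, 0], [0, 0, 0, 80, 0, -110, 0], [0, 0, 0, 80, 0, -160, 0], [0, 0, 0, 80, 0, -160, 0], [0, 0, 0, 80, 0, -160, 0]])

```text
clock: 49.7
position: [371.5, -282.1, 339.9]
ee_rot: [0.095, 0.996, 0.001, -0.0]
contact_force: [1.0, -0.1, -0.2]
gripper_width: 42.7
grasp_force: 0.0
```

```bash
python3 - <<'E'
from h import *
s=snap('scene','s12')['color'];b=snap('side','b12')['color'];w=snap('wrist','w12')['color']
f=lambda i,a,c:cv2.resize(i,(a,c),interpolation=cv2.INTER_CUBIC)
cv2.imwrite('pics/f1.png',np.vstack([np.hstack([f(s[95:170,155:255],400,300),f(w,400,300)]),np.hstack([f(s[190:310,230:390],400,300),f(b[130:310,150:390],400,300)])]))
for o in hooks(load('s12'),amin=20):print(*o)
E
```

```text
[ 476.5 -323.7] 3.043 200 63 231 [204. 135.]
```

View pics/f1.png

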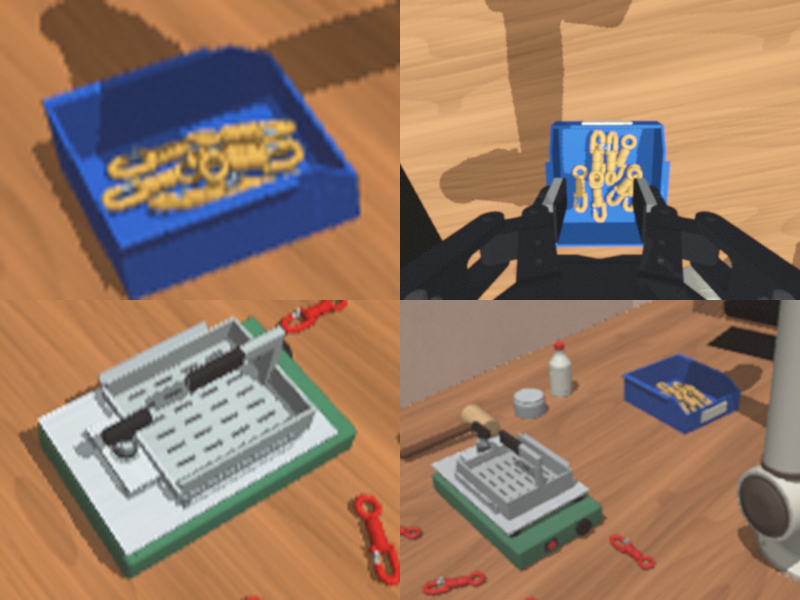

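All the brass hooks are in the upright bin and none are left on the bench (hook pile at about (200,165) in the picture). The tray is empty and home, and the tee lies along x and is down at (128,432). I hand the job in now.

```bash
python3 -c "
from bench import *
print(job_done())"
```

```text
the job is handed in; nothing more can be done
None
```

I handed the job in at about 50 s of robot time. All the brass hooks are in the upright bin, though they overlap too much in the pictures to count every one. The empty tray is home and the plunger is turned back and down, to within about 1 mm by the camera comparison. The tin, bottle and mallet were not touched, and no verdict was shown.

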